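# Tip, catch and lower the centrifuge lid

### The arm

A 6-joint arm with a two-finger parallel gripper is mounted at the origin on the work surface. World frame = base frame: x ahead of the robot, y to its left, z up, the work surface at z = 0. Lengths are in mm, angles in degrees, forces in N, time in s.
With the tool pointing down it reaches from about 350 to 850 mm from the base axis. Payload 8.1 kg.
Tool frame: the origin (TCP) lies midway between the tips of the shut fingers; the grasp point (between the pads) lies 19 mm behind it; x points along the fingers, y is the direction in which the jaws open and shut, and the axes are right-handed (so a half turn about x gives the same grasp; the last joint's range is limited). The gripper opens to 85 mm and grips with 20 to 120 N. Pads are 22 mm wide; open, the fingers measure 114 mm over their backs; the gripper's body (76 mm by 85 mm) begins 54 mm behind the grasp point. The pads swing forward as they close: fully open they stand 13 mm farther back than shut.
Start: joints at [68.446, 7.471, 85.268, -0, 87.261, -4.893], TCP at [172.009, 574.82, 231.292] pointing down, gripper open.
Joint ranges: [-169.43, 169.43], [-51.17, 129.36], [1.28, 143.12], [-76.62, 256.62], [0, 156.53], [-152.29, 152.29]. Speed limits (degrees/s): [136.94, 136.94, 159.86, 180, 180, 180].

### API

Orientations are given as [roll, pitch, yaw] about the fixed x, y, z axes, in that order (R = Rz(yaw) Ry(pitch) Rx(roll)).
In Python, from bench import r, snapshot, workorder gives the robot as it stands.
- The arm moves only by the tool send_rows, never from a script. Its arguments are lists of equal length, an entry for each row: "offset": the shift along the tool's x, y, z in cm, a list of three; "dr": the turn, a rotation vector about the tool's x, y, z in degrees, a list of three; "grip": the opening in per cent of the stroke, from 0 (shut) to 100 (fully open). In form: {"offset": [[dx, dy, dz], ...], "dr": [[rx, ry, rz], ...], "grip": [grip, ...]}. A call has 1 to 5 rows; each row shifts and turns the commanded pose from where the row before left it, along the tool's axes as they then stand; what a row does not reach is not made up. A row lasts 1/8 s, in which the tool goes at most 62.5 mm and 10.7 degrees, less where a joint would pass 70% of its speed; a pose out of reach is approached as far as the arm can. A call with a gripper value outside its range is refused whole. The fingers move at their own pace and stop on an object; "force" is the grip in N (left out, the last holds). Time passes only in rows, so rows that do not move let the fingers close. It gives the time, the measured TCP pose, the force and the opening at its end, in the units of the state.
- r.sense(): the state, without advancing time (a new reading comes with each control period).
- snapshot(name): name is "scene" or "side" or "wrist"; returns a dict with "pixels" (420x560x3 uint8, red, green, blue), "fx", "fy", "cx", "cy" (pixels), "world_to_cam" (4x4, takes a point from world to camera coordinates). Camera axes: x right, y up, looking along -z (the intrinsics and any distortion apply to the point x, -y, -z); pixel columns grow to the right and rows downward; lengths in mm; the calibration is good to about 2 mm. The wrist camera is an equidistant fisheye: a pixel r from the principal point sees the ray r / f radians off the axis. A picture is of the moment at which its call begins. There is no depth.
- workorder.hand_in(): hands the job in, once; it reports no verdict.
The state is a dict: "time": time; "joint_pos": joint angles; "qd": joint speeds; "joint_efforts": joint torques, N m; "tool_pos": TCP position; "tcp_rot": TCP orientation; "ft_force": force on the tool from outside, world axes, zero at the start; "wrist_torque": the same for the moment, N m; "finger_gap": finger opening in mm.
Only numpy, scipy, OpenCV 4.12 (cv2) and the standard library are available. Lean on these libraries where they do the work, as an engineer would, in place of code of your own. Each camera call takes 0.05 s, during which the arm holds its last target.

### The job

Close the bench centrifuge: nudge its open lid forward past upright from behind, catch the lid as it falls with a finger under its front lip, and let it down on the finger until it is fully shut, without letting it drop. Do not pinch the lid between the fingers, and leave everything else on the bench where it stands. Finish with the robot clear of the lid.

Things in the scene. Friction and masses are not known exactly. Their poses are not given: they have to be found in the camera images.
- centrifuge: grey bench-top microcentrifuge, fixed; yaw varies. Origin: under the housing, on the bench; x axis from its front (low console) to its rear (hinge), y left, z up. 180 mm wide. Chamber housing from x -27 to +100 mm, 151 high; in front a console, x -103 to -27 mm, only 80 high, so the space over it, under the shut lid's lip, is free.
- lid (a joint): lid angle, rad: 0 shut (level), 1.57 upright, 1.80 leaning back on its stop; starts there. Axis: centrifuge's y. It balances near 1.5; ahead of that it falls forward by itself. A worn damper slows it: from just past balance to shut takes 4 to 8 s, slow at first, but 0.5 to 0.75 rad/s near the bottom, where it would knock. Moves with under 4 N at the lip.
- lid_hinge (a point): point on the hinge axis at mid-width: 85 mm behind the centrifuge's origin (its +x) and 165 mm above the bench. Its axes turn with the lid: with the lid shut they equal the centrifuge's; the lid extends from here along its own -x.
- lid_lip (a point): middle of the lip's lower front edge, where a finger can carry the lid: 150 mm from the hinge along the lid's own -x, 12 mm below the hinge axis (lid shut: 65 mm in front of the centrifuge's origin, 153 mm above the bench, 38 mm in front of the housing wall). The lid's inner side is flat and black, 170 wide, 70 at the lip. Axes turn with the lid.
- lid_back (a point): middle of the lip's grey outer face, the side to nudge from behind while the lid stands open: 130 mm from the hinge along the lid's -x, 10 mm above the hinge axis (lid shut). The lip is 70 wide and 22 thick, outer edge 147 mm from the hinge; within 112 mm of the hinge the lid is 176 wide and 30 thick. Whole lid about 0.36 kg (varies). Axes turn with the lid.
- tube_rack: bystander: loose white tube rack with a few capped tubes, 60 x 110 mm, 52 high; origin under its centre; beside the centrifuge
- jar: bystander: loose brown glass jar, 56 mm across, 85 high; origin under its centre
- beaker: bystander: loose glass beaker, 60 mm across, 80 high; origin under its centre
- tip_box: bystander: loose tip box with clear cover, 88 x 123 mm, 65 high; origin under its centre
- tape_roll: bystander: loose roll of tape lying flat, 64 mm across, 20 high; origin under its centre
- pipette: bystander: loose pipette lying on the bench, about 250 mm long along its x axis (from 112 mm behind the origin to 140 mm ahead), 26 wide, 22 high; origin on the bench under it

How it is judged (in metres and radians):
On the way, in this order (a step that is already met when the one before it is completed fails the run):
1. the lid is tipped forward past upright (value of joint lid below 1.42 rad), for 0.02 s.
2. the falling lid is caught on a finger under its inner side, well before it is shut (value of joint lid between 0.2 and 1.3 rad and (contact force between the fingers and lid_c2 above 0.4 N or contact force between the fingers and lid_c3 above 0.4 N) and velocity of joint lid above -0.42 rad/s), for 0.2 s.
At the end, for the whole second after the job is handed in: The lid is shut (joint under 0.03 rad) and still, every bystander is within 20 mm of where it began (value of joint lid below 0.03 rad and velocity of joint lid above -0.05 rad/s and distance of each of tube_rack, jar, beaker, tip_box, tape_roll, pipette from where it was at the start of the episode below 0.02 m); the robot touches nothing.
It fails at once if the lid drops shut: it closes faster than 0.42 rad/s (63 mm/s at the lip) between 0.15 and 0.04 rad (value of joint lid between 0.04 and 0.15 rad and velocity of joint lid below -0.42 rad/s).
It fails at once if the lid is pinched: fingers press on its outer and inner side at once with over 1.5 N each ((contact force between the fingers and lid_c0 above 1.5 N or contact force between the fingers and lid_c1 above 1.5 N) and (contact force between the fingers and lid_c2 above 1.5 N or contact force between the fingers and lid_c3 above 1.5 N)).
It fails at once if a bystander is pushed more than 20 mm, lifted or carried (distance of any of tube_rack, jar, beaker, tip_box, tape_roll, pipette from where it was at the start of the episode above 0.02 m).
It also fails if it takes over 51 s, if anything falls off the work surface, if the arm or the gripper's body presses on something with over 40 N, if the wrist force passes 120 N, or if a joint passes its speed limit or range.

## Working session

There is one attempt and no reset: what is moved stays moved. The work goes in short steps, Python scripts to look and compute and a tool call to move; the robot and the scene stay as the last step left them, time stands still between calls to the robot, and variables do not carry over. Pictures are saved under pics/ and viewed, and the job is handed in when it is done.

Besides the shell and the picture viewer there is one more tool, called after "Request:" by a JSON object that holds its "op" and its "data", one argument or row to a line. send_rows: Moves the arm, as the interface text tells. Its arguments: {"type":"object","properties":{"offset":{"type":"array","items":{"type":"array","items":{"type":"number"}}},"dr":{"type":"array","items":{"type":"array","items":{"type":"number"}}},"grip":{"type":"array","items":{"type":"number"}},"force":{"type":"number"}},"required":["offset","dr","grip"]}

```bash
ls; mkdir -p pics; python3 - <<'E'
from bench import r, snapshot, workorder
import cv2,numpy as np
print(r.sense())
for n in ["scene","side","wrist"]:
    s=snapshot(n); cv2.imwrite(f"pics/{n}0.png",s["pixels"][:,:,::-1])
    print(n,s["fx"],s["fy"],s["cx"],s["cy"]); print(np.array(s["world_to_cam"]).round(4).tolist(), [k for k in s])
E
```

```text
pics
{'time': 0.0, 'joint_pos': array([ 6.84452308e+01,  7.51693109e+00,  8.53306914e+01, -7.71013937e-04,
        8.72626638e+01, -4.89335243e+00]), 'qd': array([ 0.00126584, -0.0418824 , -0.0343039 ,  0.04132552,  0.11542007,
       -0.09361658]), 'joint_efforts': array([-1.10591791e-03, -5.69404471e+01, -5.00546908e+01, -4.39742253e-04,
        1.50546822e-02, -2.71898898e-05]), 'tool_pos': array([171.80524177, 574.28125679, 230.21191315]), 'tcp_rot': array([ -94.49329696,   89.88971109, -111.15467621]), 'ft_force': array([0.49905763, 0.12406869, 0.63300086]), 'wrist_torque': array([ 0.0033457 , -0.00591374,  0.04649088]), 'finger_gap': 85.52199077500457}
scene 456.4034901168697 456.4034901168697 278.761253024578 213.9831865611799
[[-0.0912, 0.9957, -0.0145, 18.2668], [-0.8452, -0.0697, 0.5299, 399.3211], [0.5266, 0.0606, 0.848, -1404.5908], [0.0, 0.0, 0.0, 1.0]] ['pixels', 'fx', 'fy', 'cx', 'cy', 'world_to_cam']
side 481.3313841814705 481.3313841814705 288.60597208012 204.57176255859994
[[0.701, -0.7131, 0.0023, -386.7796], [0.4497, 0.4445, 0.7747, -373.584], [-0.5535, -0.542, 0.6324, -1065.5398], [0.0, 0.0, 0.0, 1.0]] ['pixels', 'fx', 'fy', 'cx', 'cy', 'world_to_cam']
wrist 325.19226210127806 325.19226210127806 279.2484672081833 211.9857846623651
[[0.287, 0.9579, -0.0018, -599.5447], [-0.9196, 0.275, -0.2806, 36.8175], [-0.2683, 0.0822, 0.9598, -378.6914], [0.0, 0.0, 0.0, 1.0]] ['pixels', 'fx', 'fy', 'cx', 'cy', 'world_to_cam']
```

View pics/scene0.png

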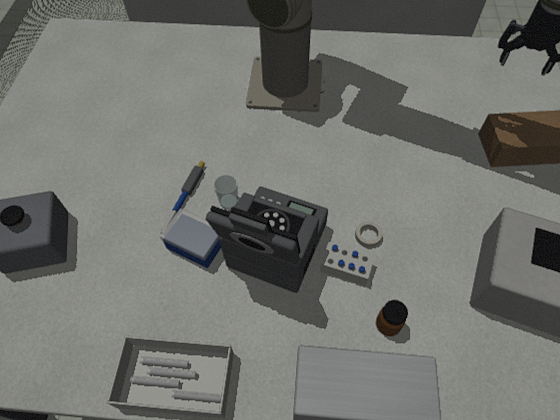

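View pics/side0.png

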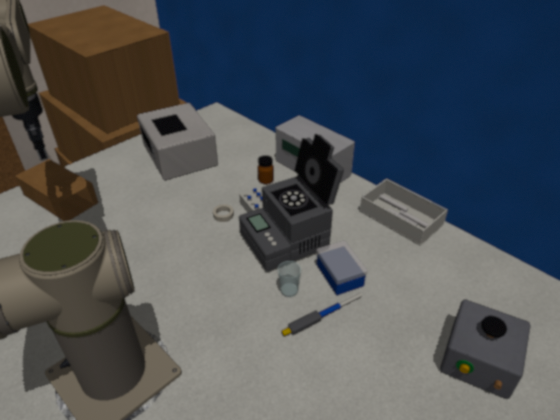

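View pics/wrist0.png

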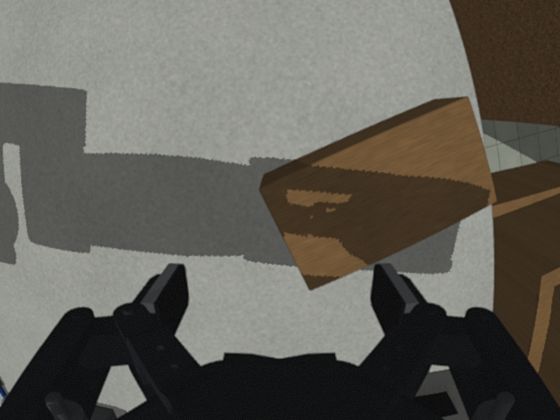

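```bash
python3 - <<'E'
import cv2
a=cv2.imread("pics/scene0.png")[165:305,150:420]; cv2.imwrite("pics/c1.png",cv2.resize(a,None,fx=2.9,fy=2.9,interpolation=cv2.INTER_CUBIC))
a=cv2.imread("pics/side0.png")[120:280,200:400]; cv2.imwrite("pics/c2.png",cv2.resize(a,None,fx=3.7,fy=3.7,interpolation=cv2.INTER_CUBIC))
E
```

```text
(no output)
```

View pics/c1.png

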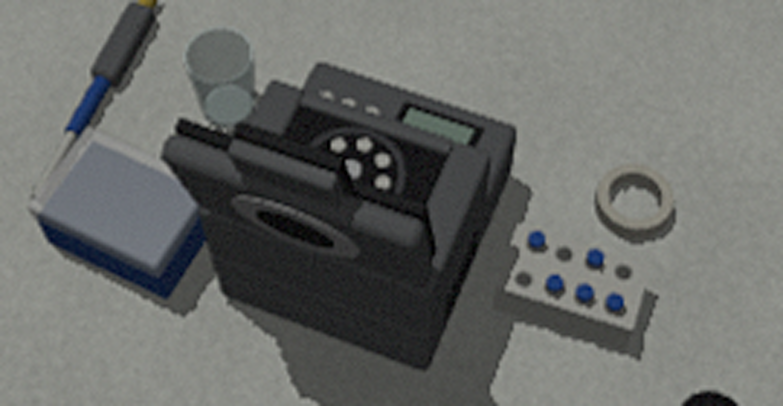

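View pics/c2.png

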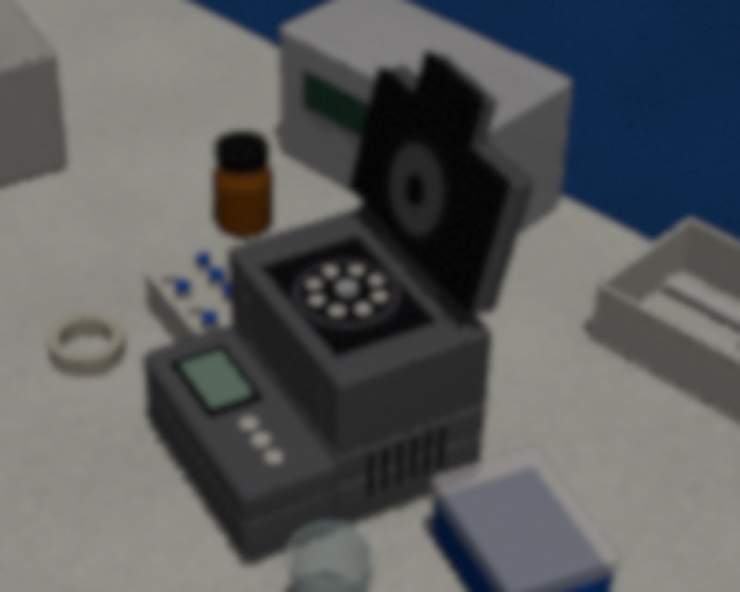

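```bash
cat > h.py <<'E'
import numpy as np
CAM={'scene':(456.4035,278.7613,213.9832,np.array([[-0.0912, 0.9957, -0.0145, 18.2668], [-0.8452, -0.0697, 0.5299, 399.3211], [0.5266, 0.0606, 0.848, -1404.5908]])),
'side':(481.3314,288.606,204.5718,np.array([[0.701, -0.7131, 0.0023, -386.7796], [0.4497, 0.4445, 0.7747, -373.584], [-0.5535, -0.542, 0.6324, -1065.5398]]))}
def proj(c,P):
    f,cx,cy,M=CAM[c]; q=M[:,:3]@np.asarray(P,float)+M[:,3]
    return np.array([cx+f*q[0]/-q[2], cy-f*q[1]/-q[2]])
def onz(c,u,v,z):
    f,cx,cy,M=CAM[c]; d=M[:,:3].T@np.array([(u-cx)/f,-(v-cy)/f,-1]); o=-M[:,:3].T@M[:,3]
    return o+d*(z-o[2])/d[2]
def cw(p,P):
    x,y,t=p; c,s=np.cos(t),np.sin(t); P=np.asarray(P,float)
    return np.array([x+c*P[0]-s*P[1], y+s*P[0]+c*P[1], P[2]])
def lid(p,th,L):  # L in lid frame rel hinge, th lid angle
    c,s=np.cos(th),np.sin(th); X,Y,Z=L
    # lid -x goes up when opened: rotation about y
    return cw(p,[85+c*X+s*Z, Y, 165-s*X+c*Z])
E
python3 - <<'E'
from h import *
from scipy.optimize import least_squares
S=lambda u,v:(150+u/2.9,165+v/2.9); D=lambda u,v:(200+u/3.7,120+v/3.7)
obs=[('scene',(-103,90,80),S(517,128)),('scene',(-103,-90,80),S(318,64)),('scene',(100,90,0),S(426,369)),('scene',(100,-90,0),S(222,297)),
('side',(-103,-90,80),D(245,505)),('side',(-103,90,80),D(148,355)),('side',(-103,-90,0),D(250,562)),('side',(-27,-90,151),D(337,385)),('side',(-27,90,151),D(233,253)),('side',(100,-90,151),D(488,335))]
print(onz('scene',*S(517,128),80),onz('side',*D(245,505),80))
f=lambda p:np.concatenate([proj(c,cw(p,P))-o for c,P,o in obs])
r=least_squares(f,[500,0,-0.3],x_scale=[100,100,1],loss='soft_l1')
print(r.x,np.degrees(r.x[2])); print(f(r.x).reshape(-1,2).round(1))
p=r.x
for n,L in [('lip corners',(-150,35,-12)),('',(-150,-35,-12)),('back',(-147,35,10)),('',(-147,-35,10)),('hinge',(0,0,0))]:
    print(n,L,lid(p,1.8,L).round(1),(proj('scene',lid(p,1.8,L))-[150,165])*2.9,(proj('side',lid(p,1.8,L))-[200,120])*3.7)
for n,u in [('side',D(430,50)),]: print(n,u)
E
```

```text
[497.29107262 144.53182604  80.        ] [432.63480448 -36.28643412  80.        ]
[ 5.63152424e+02  2.78817468e+01 -3.02944826e-01] -17.357459933438584
[[ 0.1 -2. ]
 [-1.5 -3.3]
 [-0.8  3.4]
 [-1.5  1. ]
 [-0.9 -2.8]
 [-2.5 -2.1]
 [-1.4  2.9]
 [ 0.3 -0.1]
 [-2.1 -2.1]
 [ 1.8 -1.6]]
lip corners (-150, 35, -12) [676.1  29.2 313.8] [341.49945621 155.39548353] [422.79745764  48.62791022]
 (-150, -35, -12) [655.2 -37.6 313.8] [234.61631349 118.03824804] [475.15028405  95.75059059]
back (-147, 35, 10) [695.9  23.1 305.9] [327.9923015  190.35617898] [447.48360173  51.22924184]
 (-147, -35, 10) [675.  -43.8 305.9] [220.915826   152.17789433] [500.26110826  97.96723608]
hinge (0, 0, 0) [644.3   2.5 165. ] [315.65561076 224.97574117] [413.49086004 252.03361295]
side (316.2162162162162, 133.51351351351352)
```

```bash
python3 - <<'E'
from h import *
from scipy.spatial.transform import Rotation as R
print(R.from_euler('xyz',[-94.49329696,   89.88971109, -111.15467621],degrees=True).as_matrix().round(3))
S=lambda u,v:(150+u/2.9,165+v/2.9)
p=[563.2,27.9,-.303]
for n,u,v,z in [('beaker bottom',228,105,0),('beaker top',220,55,80),('tipbox top',122,200,65),('tipbox l',45,210,65),('tipbox near c',200,205,65),('rack',583,275,52),('rack corner',508,290,52),('tape',635,200,10),('jar top',710,400,85),('pip',150,5,20),('pip end',40,200,5)]:
    q=onz('scene',*S(u,v),z); d=q[:2]-p[:2]; c,s=np.cos(p[2]),np.sin(p[2])
    print(n,q.round(),'centri frame',round(c*d[0]+s*d[1]),round(-s*d[0]+c*d[1]))
E
```

```text
[[-0.001  0.287  0.958]
 [-0.002  0.958 -0.287]
 [-1.    -0.002 -0.   ]]
beaker bottom [ 442. -108.    0.] centri frame -75 -166
beaker top [ 445. -105.   80.] centri frame -73 -163
tipbox top [ 581. -165.   65.] centri frame 75 -179
tipbox l [ 595. -224.   65.] centri frame 106 -231
tipbox near c [ 581. -102.   65.] centri frame 56 -119
rack [610. 202.  52.] centri frame -7 180
rack corner [628. 144.  52.] centri frame 27 130
tape [516. 249.  10.] centri frame -111 197
jar top [718. 288.  85.] centri frame 70 294
pip [ 352. -192.   20.] centri frame -136 -272
pip end [ 555. -252.    5.] centri frame 75 -269
```

Request:
{"op": "send_rows", "data": {
  "offset": [
    [-2,0,0]
  ],
  "dr": [
    [0,0,8]
  ],
  "grip": [0]
}}

```text
time: 0.28
tool_pos: [171.8, 574.2, 245.7]
tcp_rot: [90.4, 82.4, 73.7]
ft_force: [-0.0, -1.1, 0.6]
finger_gap: 69.9
```

```bash
python3 - <<'E'
from bench import r
from scipy.spatial.transform import Rotation as R
s=r.sense();print(s['time'],s['joint_pos'].round(2),s['tool_pos'].round(1),s['finger_gap']);print(R.from_euler('xyz',s['tcp_rot'],degrees=True).as_matrix().round(3))
E
```

```text
0.275 [67.98 -0.35 92.24  0.77 80.57 -5.43] [171.8 574.2 245.7] 69.90307728955719
[[ 0.037  0.284  0.958]
 [ 0.127  0.95  -0.287]
 [-0.991  0.132 -0.001]]
```

Request:
{"op": "send_rows", "data": {
  "offset": [
    [-4,0,0],
    [-4,0,0]
  ],
  "dr": [
    [0,-10,0],
    [0,-10,0]
  ],
  "grip": [0,0]
}}

```text
time: 0.52
tool_pos: [163.6, 565.1, 331.3]
tcp_rot: [22.2, 68.2, 3.9]
ft_force: [-0.3, 0.2, -0.7]
finger_gap: 32.1
```

```bash
cat > st.py <<'E'
from bench import r
import numpy as np
from scipy.spatial.transform import Rotation as R
np.set_printoptions(suppress=True)
s=r.sense();print(s['time'],s['joint_pos'].round(2).tolist(),s['tool_pos'].round(1).tolist(),s['tcp_rot'].round(2).tolist(),s['finger_gap'],s['ft_force'].round(2));print(R.from_euler('xyz',s['tcp_rot'],degrees=True).as_matrix().round(3))
E
python3 st.py
```

```text
0.525 [81.8, -0.38, 85.79, -21.29, 89.79, 9.28] [163.6, 565.1, 331.3] [22.25, 68.19, 3.94] 32.07820258027986 [-0.32  0.18 -0.7 ]
[[ 0.371  0.287  0.883]
 [ 0.026  0.948 -0.319]
 [-0.928  0.141  0.344]]
```

```bash
cat > fk.py <<'E'
import numpy as np
from scipy.spatial.transform import Rotation as R
from scipy.optimize import least_squares
data=[([68.4452,7.5169,85.3307,0,87.2627,-4.8934],[171.805,574.281,230.212],[-94.493,89.8897,-111.1547]),
([67.98,-0.35,92.24,0.77,80.57,-5.43],[171.8,574.2,245.7],None),
([81.8,-0.38,85.79,-21.29,89.79,9.28],[163.6,565.1,331.3],[22.25,68.19,3.94])]
def fk(q,k):
    d1,a1,a2,a3,d4,d6=k; q=np.radians(q)
    Rz=lambda a:R.from_euler('z',a); Ry=lambda a:R.from_euler('y',a)
    A=Rz(q[0]); B=A*Ry(q[1]); C=A*Ry(q[1]+q[2]); D=C*Rz(q[3])*Ry(q[4])
    p=np.array([0,0,d1])+A.apply([a1,0,0])+B.apply([0,0,a2])
    w=p+C.apply([a3,0,d4]); t=w+D.apply([0,0,d6])
    return t,D*Rz(q[5]),p,w
if __name__=='__main__':
    f=lambda k:np.concatenate([fk(q,k)[0]-np.array(t) for q,t,_ in data]+[0.02*(k-k0)])
    k0=np.array([350,50,350,0,350,250.])
    s=least_squares(f,k0); print(s.x.round(1)); print([ (fk(q,s.x)[0]-np.array(t)).round(2) for q,t,_ in data])
    for q,t,e in data:
        if e:
            M=R.from_euler('xyz',e,degrees=True).as_matrix(); D=fk(q,s.x)[1].as_matrix()
            print((D.T@M).round(3))
E
python3 fk.py
```

```text
[264.7 -51.1 236.2   6.2 619.1 230.5]
[array([ 47.67, -18.66,   1.14]), array([ 4.893e+01, -2.028e+01,  2.000e-02]), array([ 2.39, -0.01, -1.12])]
[[ 0. -1.  0.]
 [-0. -0. -1.]
 [ 1.  0. -0.]]
[[ 0. -1.  0.]
 [-0. -0. -1.]
 [ 1.  0. -0.]]
```

```bash
python3 - <<'E'
s=open('fk.py').read()
s=s.replace("d1,a1,a2,a3,d4,d6=k","d1,a1,a2,a3,d4,d6,e=k").replace("C.apply([a3,0,d4])","C.apply([a3,e,d4])").replace("k0=np.array([350,50,350,0,350,250.])","k0=np.array([378,50,425,0,425,260.,50])").replace("0.02*","0.005*")
open('fk.py','w').write(s)
E
python3 fk.py
```

```text
[318.2   0.9 368.9  61.4 552.5 365.   51.2]
[array([ 0.01, -0.  , -0.  ]), array([-0.01,  0.  ,  0.04]), array([ 0.  ,  0.  , -0.04])]
[[ 0. -1.  0.]
 [-0. -0. -1.]
 [ 1.  0. -0.]]
[[ 0. -1.  0.]
 [-0. -0. -1.]
 [ 1.  0. -0.]]
```

```bash
cat > plan.py <<'E'
import numpy as np, json, sys
from scipy.spatial.transform import Rotation as R, Slerp
from scipy.optimize import least_squares
from fk import fk
from h import *
K=np.array([318.2,0.9,368.9,61.4,552.5,365.,51.2])
T=np.array([[0,-1,0],[0,0,-1],[1,0,0.]])
P=np.array([563.2,27.9,-0.303])
lo=np.array([-169.43,-51.17,1.28,-76.62,0,-152.29]);hi=np.array([169.43,129.36,143.12,256.62,156.53,152.29])
def ik(p,M,q0):
    def f(q):
        t,D,_,_=fk(q,K); return np.concatenate([(t-p),100*(R.from_matrix(M).inv()*D*R.from_matrix(T)).as_rotvec()])
    s=least_squares(f,np.clip(q0,lo+.01,hi-.01),bounds=(lo,hi),x_scale=10); return s.x,np.linalg.norm(s.fun)
def ori(heading_deg,tilt_down,roll=0):
    """tool x along heading rel. (world yaw) tilted down; tool y up, z = x cross y"""
    h=np.radians(heading_deg);t=np.radians(tilt_down)
    x=np.array([np.cos(h)*np.cos(t),np.sin(h)*np.cos(t),-np.sin(t)])
    z=np.array([np.sin(h),-np.cos(h),0]);y=np.cross(z,x)
    return np.stack([x,y,z],1)@R.from_euler('x',roll,degrees=True).as_matrix()
def plan(cur,targets,q0,check=True):
    """cur=(pos,R); targets=[(pos,R,n)]; prints rows"""
    p,M=cur;q=q0;rows=[]
    for tp,TM,n in targets:
        rel=R.from_matrix(M.T@TM).as_rotvec()/n; dp=(np.array(tp)-p)/n
        for i in range(n):
            off=(M.T@dp/10).round(2); dr=np.degrees(rel).round(1)
            rows.append((off.tolist(),dr.tolist()))
            p=p+M@off*10; M=M@R.from_rotvec(np.radians(dr)).as_matrix()
            if check:
                q2,e=ik(p,M,q); print(len(rows),p.round(0).tolist(),q2.round(0).tolist(),'maxdq',np.abs(q2-q).max().round(0),'err',round(e,1),'w',fk(q2,K)[3].round(0)); q=q2
    for i in range(0,len(rows),5):
        print(json.dumps([a for a,_ in rows[i:i+5]]),json.dumps([b for _,b in rows[i:i+5]]))
def cur():
    from bench import r
    s=r.sense(); return (s['tool_pos'],R.from_euler('xyz',s['tcp_rot'],degrees=True).as_matrix()),s['joint_pos']
E
python3 - <<'E'
from plan import *
c,q=cur()
yaw=np.degrees(P[2])
Rf=ori(90+yaw,0)
Rm=ori(90+yaw,70)
plan(c,[((300,380,430),Rm,4),((420,0,430),Rm,7),((460,-100,420),ori(90+yaw,40),4),((560,-150,420),ori(90+yaw,10),4)],q)
# nudging / catch poses feasibility
q0=np.array([-15,30,70,90,90,0.])
for tilt in (0,10,20):
  for tp in [cw(P,(160,-20,280)),cw(P,(60,-20,300)),cw(P,(-30,-20,260)),cw(P,(-55,-20,135))]:
    print(tilt,tp.round(),[np.round(v,0) for v in ik(tp,ori(90+yaw,tilt),q0)])
E
```

```text
1 [198.0, 519.0, 356.0] [74.0, -11.0, 92.0, -15.0, 88.0, 1.0] maxdq 11.0 err 0.0 w [ 86. 482. 701.]
2 [232.0, 472.0, 381.0] [64.0, -20.0, 97.0, -8.0, 87.0, -9.0] maxdq 10.0 err 0.0 w [144. 408. 729.]
3 [266.0, 426.0, 405.0] [51.0, -26.0, 99.0, 1.0, 89.0, -21.0] maxdq 13.0 err 0.0 w [203. 334. 753.]
4 [300.0, 380.0, 430.0] [37.0, -28.0, 98.0, 11.0, 93.0, -33.0] maxdq 14.0 err 0.0 w [262. 261. 773.]
5 [317.0, 326.0, 430.0] [28.0, -32.0, 101.0, 14.0, 96.0, -41.0] maxdq 9.0 err 0.0 w [279. 207. 773.]
6 [334.0, 271.0, 430.0] [18.0, -34.0, 102.0, 16.0, 99.0, -50.0] maxdq 10.0 err 0.0 w [296. 153. 773.]
7 [351.0, 217.0, 430.0] [9.0, -35.0, 103.0, 18.0, 102.0, -58.0] maxdq 10.0 err 0.0 w [313.  99. 773.]
8 [368.0, 163.0, 430.0] [-1.0, -34.0, 102.0, 20.0, 105.0, -67.0] maxdq 10.0 err 0.0 w [330.  44. 773.]
9 [386.0, 109.0, 430.0] [-10.0, -32.0, 101.0, 21.0, 107.0, -76.0] maxdq 9.0 err 0.0 w [348. -10. 773.]
10 [403.0, 54.0, 430.0] [-18.0, -28.0, 98.0, 21.0, 109.0, -83.0] maxdq 8.0 err 0.0 w [365. -64. 773.]
11 [420.0, 0.0, 430.0] [-25.0, -24.0, 95.0, 21.0, 110.0, -90.0] maxdq 7.0 err 0.0 w [ 
[... 1995 characters left out ...]
9. 280.] [array([ -36.,   37.,   75.,   73.,  103., -116.]), np.float64(0.0)]
10 [614.  -9. 300.] [array([ -40.,   23.,   93.,   71.,  105., -120.]), np.float64(0.0)]
10 [529.  18. 260.] [array([ -43.,   15.,  107.,   67.,  105., -128.]), np.float64(0.0)]
10 [505.  25. 135.] [array([ -44.,   28.,  109.,   63.,  100., -142.]), np.float64(0.0)]
20 [710. -39. 280.] [array([ -35.,   32.,   75.,   65.,  100., -113.]), np.float64(0.0)]
20 [614.  -9. 300.] [array([ -38.,   17.,   92.,   64.,  101., -116.]), np.float64(0.0)]
20 [529.  18. 260.] [array([ -42.,    8.,  108.,   61.,  101., -123.]), np.float64(0.0)]
20 [505.  25. 135.] [array([ -43.,   19.,  112.,   58.,   95., -137.]), np.float64(0.0)]
```

```bash
python3 - <<'E'
from plan import *
c,q=cur()
yaw=np.degrees(P[2])
q0=np.array([-15,30,70,90,90,0.])
for phi in (60,70):
 for tilt in (0,15,30):
  for tp in [cw(P,(150,-50,260)),cw(P,(100,-110,270)),cw(P,(-30,-110,260)),cw(P,(0,0,250)),cw(P,(-50,0,135))]:
    a,e=ik(tp,ori(phi+yaw,tilt),q0)
    print(phi,tilt,tp.round(),a.round(),e.round(),fk(a,K)[3].round())
E
```

```text
60 0 [691. -65. 260.] [ -42.   22.  108.   93.   86. -130.] 0.0 [ 423. -312.  260.]
60 0 [ 626. -107.  270.] [ -51.   18.  112.   88.   92. -130.] 0.0 [ 357. -354.  270.]
60 0 [502. -68. 260.] [ -61.    5.  129.   80.  100. -134.] 0.0 [ 233. -315.  260.]
60 0 [563.  28. 250.] [ -45.    3.  132.   92.   88. -135.] 0.0 [ 295. -219.  250.]
60 0 [515.  43. 135.] [ -49.   20.  133.   88.   90. -152.] 3.0 [ 249. -206.  143.]
60 15 [691. -65. 260.] [ -41.   12.  108.   80.   77. -117.] 0.0 [ 432. -303.  354.]
60 15 [ 626. -107.  270.] [ -49.    7.  112.   76.   84. -118.] 0.0 [ 366. -346.  364.]
60 15 [502. -68. 260.] [ -59.  -10.  129.   71.   93. -122.] 0.0 [ 242. -307.  354.]
60 15 [563.  28. 250.] [ -43.  -12.  133.   79.   79. -119.] 0.0 [ 304. -211.  344.]
60 15 [515.  43. 135.] [ -47.    0.  139.   81.   78. -138.] 0.0 [ 256. -196.  229.]
60 30 [691. -65. 260.] [ -37.    5.  104.   64.   71. -102.] 0.0 [ 459. -279.  443.]
60 30 [ 626. -107.  270.] [ -45.    0.  109.   62.   79. -105.] 0.0 [ 393. -321.  453.]
60 30 [502. -68. 260.] [ -54.  -20.  127.   60.   87. -108.] 0.0 [ 269. -282
[... 757 characters left out ...]
412. -387.  364.]
70 15 [502. -68. 260.] [ -57.    0.  120.   67.   99. -125.] 0.0 [ 288. -348.  354.]
70 15 [563.  28. 250.] [ -43.   -2.  123.   74.   87. -122.] 0.0 [ 349. -252.  344.]
70 15 [515.  43. 135.] [ -46.    9.  129.   74.   84. -139.] 0.0 [ 302. -237.  229.]
70 30 [691. -65. 260.] [ -37.   13.   95.   61.   81. -106.] 0.0 [ 500. -316.  442.]
70 30 [ 626. -107.  270.] [ -45.    8.  100.   59.   87. -109.] 0.0 [ 434. -358.  453.]
70 30 [502. -68. 260.] [ -52.   -9.  119.   57.   93. -114.] 0.0 [ 310. -319.  442.]
70 30 [563.  28. 250.] [ -38.  -11.  121.   61.   80. -108.] 0.0 [ 371. -223.  432.]
70 30 [515.  43. 135.] [ -40.   -6.  131.   63.   76. -122.] 0.0 [ 324. -208.  317.]
```

Request:
{"op": "send_rows", "data": {
  "offset": [
    [-1.1,-3.1,5.3],
    [-1.8,-2.9,5.2],
    [-2.4,-2.8,5.1],
    [-2.9,-2.6,4.9]
  ],
  "dr": [
    [0.7,5,2.9],
    [0.7,5,2.9],
    [0.7,5,2.9],
    [0.7,5,2.9]
  ],
  "grip": [0,0,0,0]
}}

```text
time: 1.02
tool_pos: [292.7, 388.8, 423.6]
tcp_rot: [88.4, 70.7, 71.0]
ft_force: [1.3, 0.0, 0.5]
finger_gap: -0.2
```

```bash
python3 st.py
```

```text
1.025 [39.45, -27.86, 98.69, 9.96, 92.54, -31.23] [292.7, 388.8, 423.6] [88.44, 70.72, 71.03] -0.15732290339204588 [1.3  0.03 0.46]
[[ 0.107  0.281  0.954]
 [ 0.312  0.901 -0.301]
 [-0.944  0.33   0.009]]
```

```bash
sed -i 's/^(\[81.8/([39.45,-27.86,98.69,9.96,92.54,-31.23],[292.7,388.8,423.6],[88.44,70.72,71.03]),\n([81.8/' fk.py; python3 fk.py; python3 - <<'E'
from plan import *
c,q=cur()
yaw=np.degrees(P[2])
h=65+yaw
plan(c,[((420,0,440),ori(h,60),7),((450,-180,430),ori(h,25),5),((600,-190,380),ori(h,15),4)],q)
E
```

```text
[318.    0.  368.9  61.2 553.4 364.9  51.2]
[array([ 0.02,  0.  , -0.04]), array([-0.  ,  0.  ,  0.02]), array([ 0.01,  0.01, -0.03]), array([-0.01, -0.02,  0.04])]
[[ 0. -1.  0.]
 [-0. -0. -1.]
 [ 1.  0. -0.]]
[[-0. -1. -0.]
 [ 0.  0. -1.]
 [ 1. -0.  0.]]
[[ 0. -1.  0.]
 [-0. -0. -1.]
 [ 1.  0. -0.]]
1 [311.0, 333.0, 426.0] [31.0, -34.0, 103.0, 12.0, 94.0, -36.0] maxdq 9.0 err 0.0 w [260. 214. 767.]
2 [329.0, 278.0, 428.0] [20.0, -39.0, 106.0, 15.0, 96.0, -41.0] maxdq 10.0 err 0.0 w [267. 153. 766.]
3 [347.0, 222.0, 431.0] [9.0, -42.0, 107.0, 19.0, 98.0, -48.0] maxdq 12.0 err 0.0 w [273.  94. 764.]
4 [365.0, 167.0, 433.0] [-3.0, -43.0, 108.0, 22.0, 100.0, -55.0] maxdq 12.0 err 0.0 w [279.  35. 763.]
5 [384.0, 111.0, 435.0] [-15.0, -42.0, 108.0, 26.0, 102.0, -61.0] maxdq 12.0 err 0.0 w [285. -22. 761.]
6 [402.0, 55.0, 438.0] [-25.0, -40.0, 107.0, 28.0, 103.0, -67.0] maxdq 10.0 err 0.0 w [291. -79. 758.]
7 [420.0, -0.0, 440.0] [-33.0, -36.0, 105.0, 31.0, 104.0, -72.0] maxdq 8.0 err 0.0 w [ 297. -135.  756.]
8 [426.0, -36.0, 438.0] [-44.0, -34.0, 107.0, 39.0, 105.0, -80.0] maxdq 11.0 e
[... 829 characters left out ...]
2.0, 99.0, -109.0] maxdq 5.0 err 0.0 w [ 363. -451.  474.]
[[-1.76, -4.42, 3.41], [-1.79, -4.17, 3.7], [-1.8, -3.9, 3.97], [-1.8, -3.61, 4.23], [-1.78, -3.32, 4.48]] [[3.3, -1.4, 1.5], [3.3, -1.4, 1.5], [3.3, -1.4, 1.5], [3.3, -1.4, 1.5], [3.3, -1.4, 1.5]]
[[-1.75, -3.01, 4.7], [-1.71, -2.68, 4.91], [-0.96, -2.04, 2.88], [-1.2, -1.91, 2.87], [-1.42, -1.76, 2.87]] [[3.3, -1.4, 1.5], [3.3, -1.4, 1.5], [-0.1, -0.0, 7.0], [-0.1, -0.0, 7.0], [-0.1, -0.0, 7.0]]
[[-1.63, -1.57, 2.87], [-1.81, -1.37, 2.86], [2.65, -0.15, 2.94], [2.64, -0.27, 2.94], [2.63, -0.38, 2.94]] [[-0.1, -0.0, 7.0], [-0.1, -0.0, 7.0], [0.0, -0.0, 2.5], [0.0, -0.0, 2.5], [0.0, -0.0, 2.5]]
[[2.61, -0.5, 2.94]] [[0.0, -0.0, 2.5]]
```

Request:
{"op": "send_rows", "data": {
  "offset": [
    [-1.8,-4.4,3.4],
    [-1.8,-4.2,3.7],
    [-1.8,-3.9,4.0],
    [-1.8,-3.6,4.2],
    [-1.8,-3.3,4.5]
  ],
  "dr": [
    [3.3,-1.4,1.5],
    [3.3,-1.4,1.5],
    [3.3,-1.4,1.5],
    [3.3,-1.4,1.5],
    [3.3,-1.4,1.5]
  ],
  "grip": [0,0,0,0,0]
}}

```text
time: 1.65
tool_pos: [383.0, 110.1, 435.8]
tcp_rot: [88.6, 63.1, 53.1]
ft_force: [1.2, -0.1, -0.9]
finger_gap: 0.1
```

Request:
{"op": "send_rows", "data": {
  "offset": [
    [-1.8,-3.0,4.7],
    [-1.7,-2.7,4.9],
    [-1.0,-2.0,2.9],
    [-1.2,-1.9,2.9],
    [-1.4,-1.8,2.9]
  ],
  "dr": [
    [3.3,-1.4,1.5],
    [3.3,-1.4,1.5],
    [-0.1,0,7],
    [-0.1,0,7],
    [-0.1,0,7]
  ],
  "grip": [0,0,0,0,0]
}}

```text
time: 2.28
tool_pos: [437.2, -109.7, 436.0]
tcp_rot: [89.7, 39.0, 47.3]
ft_force: [1.9, 0.4, -0.2]
finger_gap: -0.1
```

```bash
sed -i 's/^K=.*/K=np.array([318.,0,368.9,61.2,553.4,364.9,51.2])/' plan.py; python3 st.py; python3 - <<'E'
from plan import *
c,q=cur()
yaw=np.degrees(P[2])
h=65+yaw
plan(c,[((470,-180,430),ori(h,15),4),((690,-150,380),ori(h,15),5)],q)
E
```

```text
2.275 [-59.76, -25.45, 107.66, 51.47, 108.12, -94.93] [437.2, -109.7, 436.0] [89.71, 38.96, 47.27] -0.09893436764709125 [ 1.93  0.4  -0.2 ]
[[ 0.528  0.423  0.737]
 [ 0.571  0.465 -0.676]
 [-0.629  0.778  0.004]]
1 [445.0, -127.0, 435.0] [-63.0, -21.0, 108.0, 56.0, 109.0, -99.0] maxdq 5.0 err 0.0 w [ 238. -353.  633.]
2 [454.0, -145.0, 433.0] [-65.0, -16.0, 108.0, 61.0, 110.0, -102.0] maxdq 5.0 err 0.0 w [ 234. -385.  599.]
3 [462.0, -162.0, 432.0] [-67.0, -11.0, 107.0, 65.0, 110.0, -105.0] maxdq 5.0 err 0.0 w [ 232. -414.  562.]
4 [470.0, -180.0, 430.0] [-68.0, -6.0, 106.0, 69.0, 112.0, -108.0] maxdq 6.0 err 0.0 w [ 233. -441.  524.]
5 [514.0, -174.0, 420.0] [-63.0, -3.0, 104.0, 70.0, 107.0, -107.0] maxdq 5.0 err 0.0 w [ 277. -435.  514.]
6 [558.0, -168.0, 410.0] [-59.0, 1.0, 102.0, 71.0, 102.0, -107.0] maxdq 5.0 err 0.0 w [ 321. -429.  504.]
7 [602.0, -162.0, 400.0] [-54.0, 5.0, 99.0, 72.0, 98.0, -107.0] maxdq 4.0 err 0.0 w [ 365. -423.  494.]
8 [646.0, -156.0, 390.0] [-51.0, 10.0, 95.0, 73.0, 94.0, -106.0] maxdq 4.0 err 0.0 w [ 409. -417.  484.]
9 [690.0, -150.0, 380.0] [-47.0, 14.0, 91.0, 74.0, 91.0, -106.0] maxdq 5.0 err 0.0 w [ 453. -411.  474.]
[[-0.48, -0.59, 1.79], [-0.54, -0.53, 1.79], [-0.59, -0.47, 1.79], [-0.64, -0.41, 1.79], [3.54, -0.09, 2.86]] [[0.0, 0.1, 6.0], [0.0, 0.1, 6.0], [0.0, 0.1, 6.0], [0.0, 0.1, 6.0], [0.0, -0.0, -0.0]]
[[3.54, -0.09, 2.86], [3.54, -0.09, 2.86], [3.54, -0.09, 2.86], [3.54, -0.09, 2.86]] [[0.0, -0.0, -0.0], [0.0, -0.0, -0.0], [0.0, -0.0, -0.0], [0.0, -0.0, -0.0]]
```

Request:
{"op": "send_rows", "data": {
  "offset": [
    [-0.5,-0.6,1.8],
    [-0.5,-0.5,1.8],
    [-0.6,-0.5,1.8],
    [-0.6,-0.4,1.8],
    [3.5,0,2.9]
  ],
  "dr": [
    [0,0.1,6],
    [0,0.1,6],
    [0,0.1,6],
    [0,0.1,6],
    [0,0,0]
  ],
  "grip": [0,0,0,0,0]
}}

```text
time: 2.9
tool_pos: [514.8, -174.9, 418.0]
tcp_rot: [90.4, 15.0, 47.7]
ft_force: [0.5, -0.6, 0.2]
finger_gap: 0.2
```

```bash
python3 st.py; python3 - <<'E'
from plan import *
c,q=cur()
yaw=np.degrees(P[2])
h=65+yaw; M=ori(h,15)
print(cw(P,(150,-140,255)),cw(P,(185,-55,255)))
plan(c,[(cw(P,(155,-140,300)),M,5),(cw(P,(155,-140,275)),M,1),(cw(P,(190,-55,252)),M,3)],q)
E
```

```text
2.9 [-63.16, -2.3, 104.19, 70.2, 106.46, -107.2] [514.8, -174.9, 418.0] [90.36, 15.05, 47.72] 0.2113696613978344 [ 0.53 -0.6   0.2 ]
[[ 0.65   0.179  0.739]
 [ 0.714  0.188 -0.674]
 [-0.26   0.966 -0.006]]
[ 664.59296115 -150.48012061  255.        ] [723.36127319 -79.79571286 255.        ]
1 [546.0, -170.0, 394.0] [-60.0, 1.0, 103.0, 71.0, 103.0, -109.0] maxdq 4.0 err 0.0 w [ 309. -431.  489.]
2 [577.0, -166.0, 371.0] [-57.0, 5.0, 102.0, 71.0, 99.0, -110.0] maxdq 4.0 err 0.0 w [ 340. -426.  465.]
3 [608.0, -161.0, 347.0] [-54.0, 9.0, 100.0, 72.0, 96.0, -112.0] maxdq 4.0 err 0.0 w [ 370. -422.  442.]
4 [638.0, -157.0, 324.0] [-51.0, 13.0, 98.0, 73.0, 93.0, -113.0] maxdq 4.0 err 0.0 w [ 401. -417.  418.]
5 [669.0, -152.0, 300.0] [-49.0, 18.0, 96.0, 74.0, 90.0, -114.0] maxdq 4.0 err 0.0 w [ 432. -413.  395.]
6 [669.0, -152.0, 275.0] [-49.0, 20.0, 96.0, 74.0, 89.0, -116.0] maxdq 2.0 err 0.0 w [ 432. -412.  370.]
7 [689.0, -128.0, 267.0] [-46.0, 20.0, 97.0, 75.0, 86.0, -117.0] maxdq 3.0 err 0.0 w [ 451. -389.  362.]
8 [709.0, -105.0, 260.0] [-43.0, 21.0, 97.0, 76.0, 83.0, -117.0] maxdq 3.0 err 0.0 w [ 471. -365.  354.]
9 [728.0, -81.0, 252.0] [-40.0, 22.0, 96.0, 78.0, 81.0, -117.0] maxdq 3.0 err 0.0 w [ 491. -341.  347.]
[[2.95, -1.64, 1.99], [2.95, -1.64, 1.99], [2.95, -1.64, 1.98], [2.95, -1.65, 1.98], [2.95, -1.65, 1.98]] [[-0.1, -0.0, 0.0], [-0.1, -0.0, 0.0], [-0.1, -0.0, 0.0], [-0.1, -0.0, 0.0], [-0.1, -0.0, 0.0]]
[[0.64, -2.42, -0.01], [3.16, 0.06, -0.14], [3.16, 0.06, -0.14], [3.16, 0.06, -0.14]] [[0.2, -0.1, 0.0], [-0.0, 0.0, 0.0], [-0.0, 0.0, 0.0], [-0.0, 0.0, 0.0]]
```

Request:
{"op": "send_rows", "data": {
  "offset": [
    [3,-1.6,2],
    [3,-1.6,2],
    [3,-1.6,2],
    [3,-1.7,2],
    [2.9,-1.7,2]
  ],
  "dr": [
    [0,0,0],
    [0,0,0],
    [0,0,0],
    [0,0,0],
    [0,0,0]
  ],
  "grip": [0,0,0,0,0]
}}

```text
time: 3.52
tool_pos: [672.0, -148.2, 300.6]
tcp_rot: [90.1, 15.2, 47.9]
ft_force: [-0.9, -0.5, 0.3]
finger_gap: 0.2
```

Request:
{"op": "send_rows", "data": {
  "offset": [
    [0.6,-2.4,0]
  ],
  "dr": [
    [0,0,0]
  ],
  "grip": [0]
}}

```text
time: 3.65
tool_pos: [671.9, -147.9, 276.0]
tcp_rot: [90.1, 15.2, 48.0]
ft_force: [0.5, 0.1, 0.1]
finger_gap: 0.1
```

```bash
python3 st.py; cat > snap.py <<'E'
from bench import snapshot
import cv2,sys
for n,b,f in [("scene",(150,60,420,305),2.2),("side",(200,100,420,300),2.7)]:
    s=snapshot(n); x0,y0,x1,y1=b; a=s["pixels"][y0:y1,x0:x1,::-1]
    cv2.imwrite(f"pics/{n}{sys.argv[1]}.png",cv2.resize(a,None,fx=f,fy=f,interpolation=cv2.INTER_CUBIC))
E
python3 snap.py 1
```

```text
3.65 [-48.09, 19.57, 95.98, 73.68, 88.83, -116.11] [671.9, -147.9, 276.0] [90.09, 15.2, 48.03] 0.11346646284852407 [0.48 0.09 0.09]
[[ 0.645  0.177  0.743]
 [ 0.717  0.194 -0.669]
 [-0.262  0.965 -0.002]]
```

View pics/scene1.png

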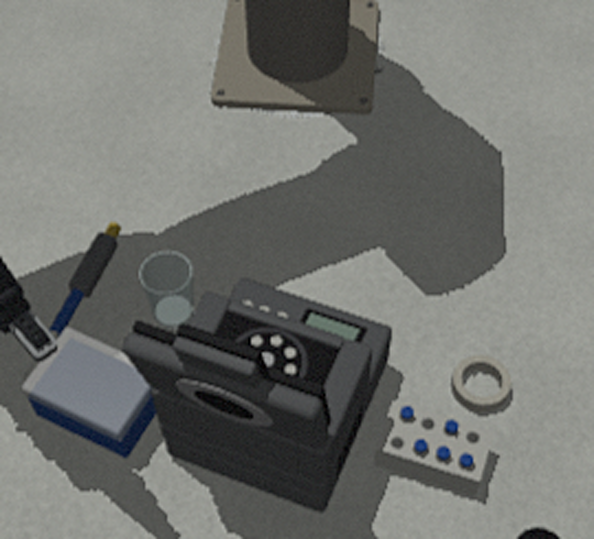

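View pics/side1.png

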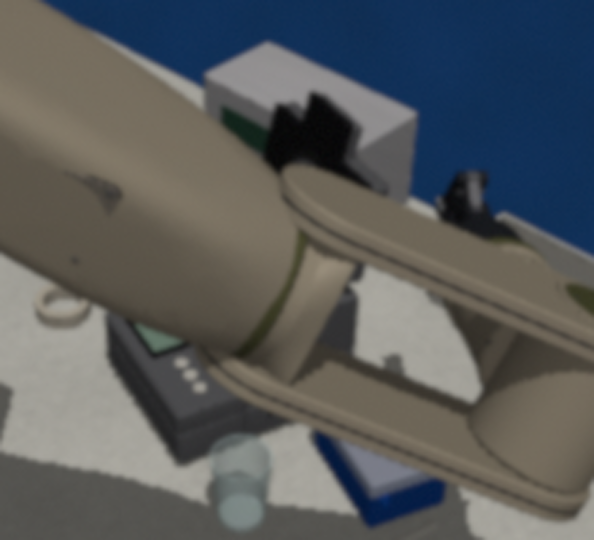

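```bash
python3 - <<'E'
from plan import *
c,q=cur()
print(proj('scene',c[0]))
M=c[1]
plan(c,[(cw(P,(190,-55,252)),M,3)],q)
for a in (1.8,1.6,1.5,1.42): print(a,[lid(P,a,(-r,-70,18)).round() for r in (95,)])
xc=np.array([np.cos(P[2]),np.sin(P[2]),0]); print('toward -x_c 1cm in tool:',(M.T@-xc).round(3),'up',(M.T@[0,0,1]).round(3))
E
```

```text
[172.17451817 220.51696666]
1 [689.0, -125.0, 266.0] [-45.0, 20.0, 96.0, 75.0, 86.0, -116.0] maxdq 3.0 err 0.0 w [ 454. -387.  362.]
2 [709.0, -103.0, 259.0] [-43.0, 21.0, 96.0, 76.0, 84.0, -116.0] maxdq 3.0 err 0.0 w [ 474. -365.  355.]
3 [728.0, -81.0, 252.0] [-40.0, 22.0, 96.0, 77.0, 81.0, -116.0] maxdq 3.0 err 0.0 w [ 493. -343.  348.]
[[3.02, 0.09, -0.03], [3.02, 0.09, -0.03], [3.02, 0.09, -0.03]] [[0.0, 0.0, 0.0], [0.0, 0.0, 0.0], [0.0, 0.0, 0.0]]
1.8 [array([661., -76., 253.])]
1.6 [array([643., -70., 259.])]
1.5 [array([634., -68., 261.])]
1.42 [array([627., -65., 262.])]
toward -x_c 1cm in tool: [-0.401 -0.117 -0.909] up [-0.263  0.965 -0.008]
```

Request:
{"op": "send_rows", "data": {
  "offset": [
    [3,0.1,0],
    [3,0.1,0],
    [3,0.1,0]
  ],
  "dr": [
    [0,0,0],
    [0,0,0],
    [0,0,0]
  ],
  "grip": [0,0,0]
}}

```text
time: 4.12
tool_pos: [730.1, -83.9, 257.7]
tcp_rot: [90.0, 15.2, 47.9]
ft_force: [-0.3, -0.3, 0.1]
finger_gap: -0.2
```

```bash
cat > cf.py <<'E'
from plan import *
c,q=cur(); p,M=c
d=p-[P[0],P[1],0];cc,s=np.cos(P[2]),np.sin(P[2])
from bench import r
st=r.sense()
print(st['time'],'cf',np.round([cc*d[0]+s*d[1],-s*d[0]+cc*d[1],p[2]],1),'F cf',np.round([cc*st['ft_force'][0]+s*st['ft_force'][1],-s*st['ft_force'][0]+cc*st['ft_force'][1],st['ft_force'][2]],2))
E
python3 cf.py; python3 snap.py 2
```

```text
4.125 cf [192.6 -56.9 257.7] F cf [-0.23 -0.39  0.13]
```

View pics/scene2.png

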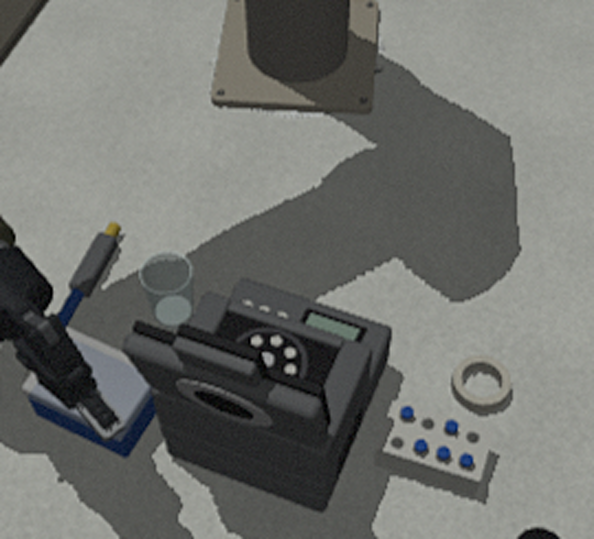

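```bash
python3 - <<'E'
from plan import *
c,q=cur()
g=lambda w:((proj('scene',w)-[150,60])*2.2).round()
for L in [(-112,-88,18),(-95,-88,18),(-112,88,18),(-112,-88,-12),(-60,-88,18),(-147,-35,10),(-147,35,10)]: print(L,g(lid(P,1.8,L)))
print(g(c[0]), [g(c[0]-np.array([np.cos(P[2]),np.sin(P[2]),0])*d) for d in (30,60,80)])
M=c[1]; print(R.from_matrix(M).as_euler('xyz',degrees=True))
E
```

```text
(-112, -88, 18) [115. 349.]
(-95, -88, 18) [120. 355.]
(-112, 88, 18) [312. 420.]
(-112, -88, -12) [130. 317.]
(-60, -88, 18) [130. 368.]
(-147, -35, 10) [168. 346.]
(-147, 35, 10) [249. 375.]
[117. 433.] [array([134., 403.]), array([151., 373.]), array([162., 354.])]
[90.12170175 15.16966074 48.06760785]
```

```bash
cat > ov.py <<'E'
from plan import *
import cv2,sys
def draw(img,cam,x0,y0,f,p,a):
    im=cv2.resize(img[y0:y0+150,x0:x0+180],None,fx=f,fy=f,interpolation=cv2.INTER_CUBIC)
    im=cv2.convertScaleAbs(im,alpha=1.6,beta=20)
    g=lambda w:tuple(int(v) for v in ((proj(cam,w)-[x0,y0]+.5)*f))
    def loop(ws,col):
        for i in range(len(ws)): cv2.line(im,g(ws[i]),g(ws[(i+1)%len(ws)]),col,1,cv2.LINE_AA)
    B=lambda xs,z:[cw(p,(xs[0],-90,z)),cw(p,(xs[1],-90,z)),cw(p,(xs[1],90,z)),cw(p,(xs[0],90,z))]
    loop(B((-103,-27),80),(0,255,255)); loop(B((-27,100),151),(0,255,0)); loop(B((-103,100),0),(255,255,0))
    for Z,r0 in((-12,0),(18,0)): loop([lid(p,a,(-r,y,Z)) for r,y in((r0,-88),(112,-88),(112,88),(r0,88))],(0,0,255))
    for Z,r in((-12,150),(10,147)): loop([lid(p,a,(-q,y,Z)) for q,y in((112,-35),(r,-35),(r,35),(112,35))],(255,0,255))
    return im
if __name__=='__main__':
    p=[float(v) for v in sys.argv[1:4]]; a=float(sys.argv[4])
    cv2.imwrite('pics/'+sys.argv[5]+'s.png',draw(cv2.imread('pics/scene0.png'),'scene',190,160,4.4,p,a))
    cv2.imwrite('pics/'+sys.argv[5]+'d.png',draw(cv2.imread('pics/side0.png'),'side',220,120,4.4,p,a))
E
python3 ov.py 563.2 27.9 -.303 1.8 ov1
```

```text
(no output)
```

View pics/ov1s.png

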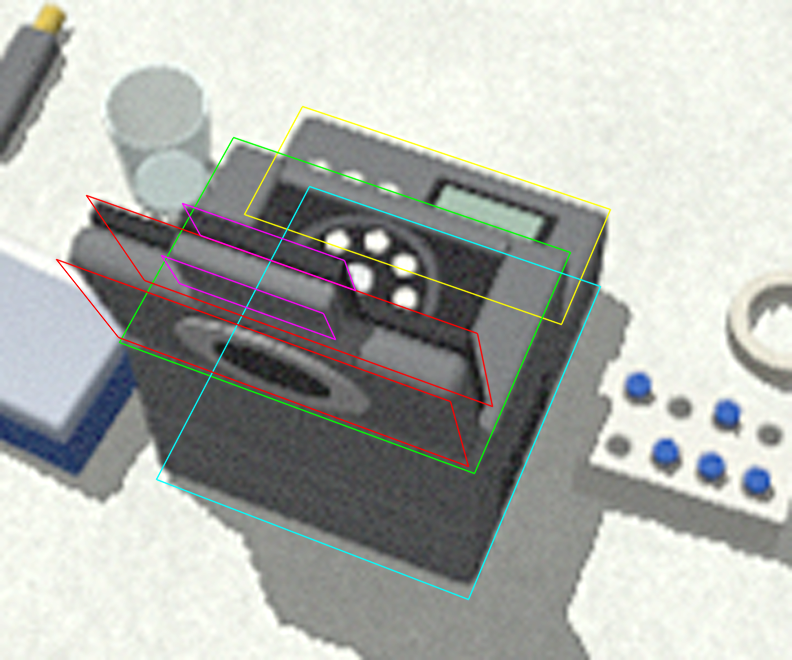

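View pics/ov1d.png

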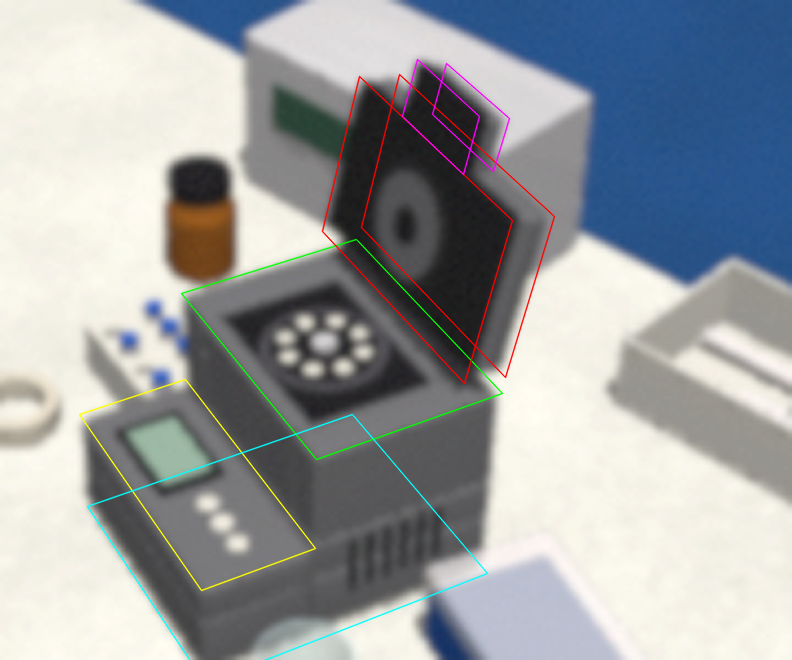

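Request:
{"op": "send_rows", "data": {
  "offset": [
    [0.4,-0.2,-1.4],
    [-0.6,-0.2,-1.3]
  ],
  "dr": [
    [0,0,0],
    [0,0,0]
  ],
  "grip": [0,0]
}}

```text
time: 4.47
tool_pos: [706.9, -68.0, 254.1]
tcp_rot: [90.1, 15.2, 47.9]
ft_force: [-0.1, -0.8, -0.3]
finger_gap: -0.1
```

```bash
sed -i 's/^P=.*/P=np.array([563.0,30.5,-0.303])/' plan.py; python3 cf.py; python3 snap.py 3
```

```text
4.475 cf [166.8 -51.1 254.1] F cf [ 0.13 -0.75 -0.29]
```

View pics/scene3.png

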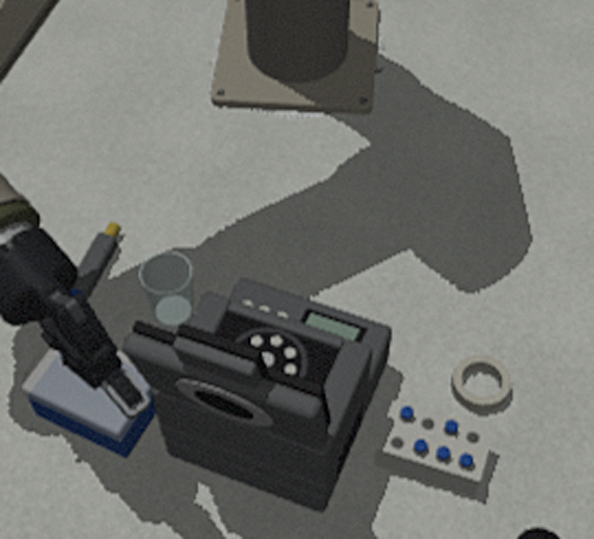

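Request:
{"op": "send_rows", "data": {
  "offset": [
    [-0.3,-0.1,-0.6],
    [-0.3,-0.1,-0.6],
    [-0.3,-0.1,-0.6],
    [-0.2,-0.1,-0.5]
  ],
  "dr": [
    [0,0,0],
    [0,0,0],
    [0,0,0],
    [0,0,0]
  ],
  "grip": [0,0,0,0]
}}

```text
time: 5.08
tool_pos: [682.3, -61.4, 252.4]
tcp_rot: [90.1, 15.2, 47.9]
ft_force: [1.7, -2.8, 0.8]
finger_gap: 0.0
```

```bash
python3 cf.py; python3 snap.py 4
```

```text
5.075 cf [141.3 -52.2 252.4] F cf [ 2.49 -2.12  0.76]
```

View pics/scene4.png

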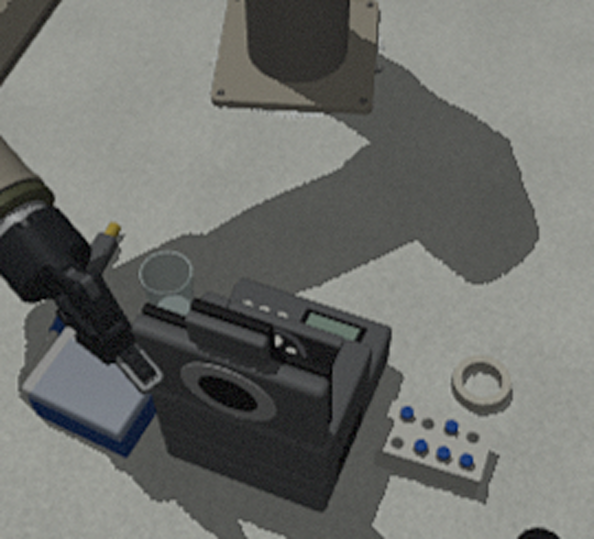

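Request:
{"op": "send_rows", "data": {
  "offset": [
    [-0.2,-0.1,-0.5],
    [-0.2,0,-0.5],
    [-0.2,-0.1,-0.4],
    [-0.1,0,-0.4]
  ],
  "dr": [
    [0,0,0],
    [0,0,0],
    [0,0,0],
    [0,0,0]
  ],
  "grip": [0,0,0,0]
}}

```text
time: 5.68
tool_pos: [663.9, -54.3, 252.0]
tcp_rot: [90.1, 15.2, 47.9]
ft_force: [1.1, -0.6, 0.6]
finger_gap: 0.0
```

```bash
python3 cf.py; python3 snap.py 5
```

```text
5.675 cf [121.6 -50.8 252. ] F cf [ 1.24 -0.21  0.65]
```

View pics/scene5.png

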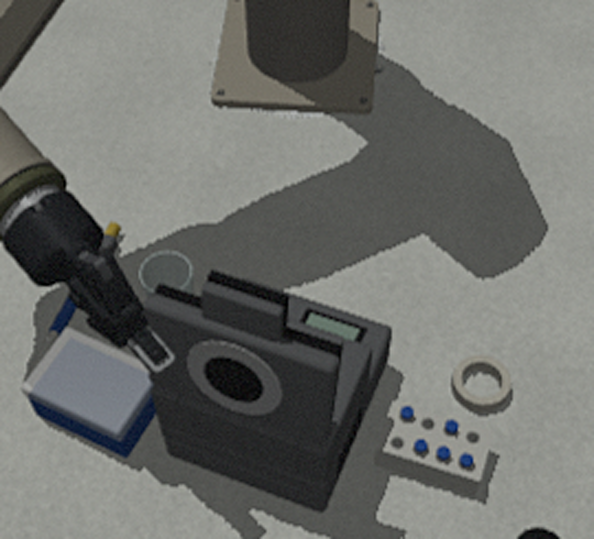

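Request:
{"op": "send_rows", "data": {
  "offset": [
    [-0.2,0,-0.4],
    [-0.2,-0.1,-0.4],
    [-0.2,0,-0.4]
  ],
  "dr": [
    [0,0,0],
    [0,0,0],
    [0,0,0]
  ],
  "grip": [0,0,0]
}}

```text
time: 6.15
tool_pos: [651.0, -50.8, 252.7]
tcp_rot: [90.1, 15.2, 47.9]
ft_force: [1.0, -0.5, -0.7]
finger_gap: 0.0
```

```bash
python3 cf.py; python3 snap.py 6; python3 - <<'E'
from plan import *
c,q=cur()
g=lambda w:((proj('scene',w)-[150,60])*2.2).round()
for a in (1.6,1.5,1.4,1.3,1.2): print(a,*[g(lid(P,a,L)) for L in [(-147,-35,10),(-147,35,10),(-150,35,-12)]])
E
```

```text
6.15 cf [108.2 -51.4 252.7] F cf [ 1.12 -0.19 -0.69]
1.6 [186. 314.] [267. 342.] [277. 318.]
1.5 [194. 300.] [274. 327.] [285. 304.]
1.4 [202. 286.] [281. 313.] [292. 293.]
1.3 [209. 274.] [288. 301.] [298. 282.]
1.2 [217. 264.] [295. 290.] [305. 274.]
```

View pics/scene6.png

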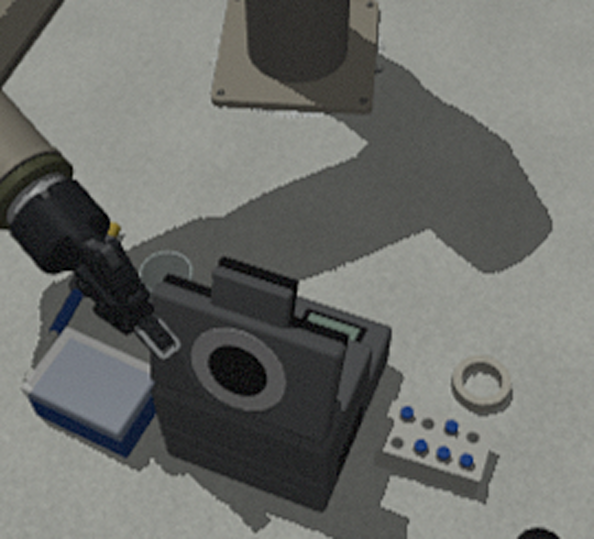

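Request:
{"op": "send_rows", "data": {
  "offset": [
    [-5,0,0.2]
  ],
  "dr": [
    [0,0,0]
  ],
  "grip": [0]
}}

```text
time: 6.38
tool_pos: [619.8, -85.7, 265.0]
tcp_rot: [90.2, 15.2, 48.2]
ft_force: [0.1, -1.2, 0.0]
finger_gap: -0.2
```

```bash
python3 cf.py; python3 snap.py 7; python3 - <<'E'
from plan import *
c,q=cur(); M=c[1]
plan(c,[(cw(P,(84,-110,268)),M,1),(cw(P,(-57,-110,268)),M,3),(cw(P,(-9,-5,232)),M,3)],q)
E
```

```text
6.375 cf [ 88.9 -94.  265. ] F cf [ 0.47 -1.06  0.03]
1 [610.0, -100.0, 268.0] [-50.0, 9.0, 109.0, 73.0, 89.0, -119.0] maxdq 1.0 err 0.0 w [ 374. -360.  364.]
2 [566.0, -86.0, 268.0] [-53.0, 3.0, 116.0, 72.0, 91.0, -121.0] maxdq 7.0 err 0.0 w [ 329. -346.  364.]
3 [521.0, -72.0, 268.0] [-56.0, -3.0, 122.0, 70.0, 94.0, -122.0] maxdq 6.0 err 0.0 w [ 284. -332.  364.]
4 [476.0, -58.0, 268.0] [-60.0, -10.0, 128.0, 68.0, 98.0, -123.0] maxdq 7.0 err 0.0 w [ 239. -318.  364.]
5 [502.0, -29.0, 256.0] [-55.0, -9.0, 129.0, 70.0, 93.0, -122.0] maxdq 5.0 err 0.0 w [ 265. -290.  352.]
6 [527.0, -0.0, 244.0] [-49.0, -8.0, 130.0, 73.0, 88.0, -122.0] maxdq 6.0 err 0.0 w [ 290. -261.  340.]
7 [553.0, 29.0, 232.0] [-44.0, -6.0, 130.0, 76.0, 83.0, -123.0] maxdq 6.0 err 0.0 w [ 316. -232.  328.]
[[-1.24, -0.26, -0.12], [-1.91, -0.51, -4.26], [-1.91, -0.51, -4.26], [-1.91, -0.51, -4.26], [4.03, -0.15, -0.03]] [[0.0, 0.0, 0.0], [0.0, 0.0, 0.0], [0.0, 0.0, 0.0], [0.0, 0.0, 0.0], [0.0, 0.0, 0.0]]
[[4.03, -0.15, -0.03], [4.03, -0.15, -0.03]] [[0.0, 0.0, 0.0], [0.0, 0.0, 0.0]]
```

View pics/scene7.png

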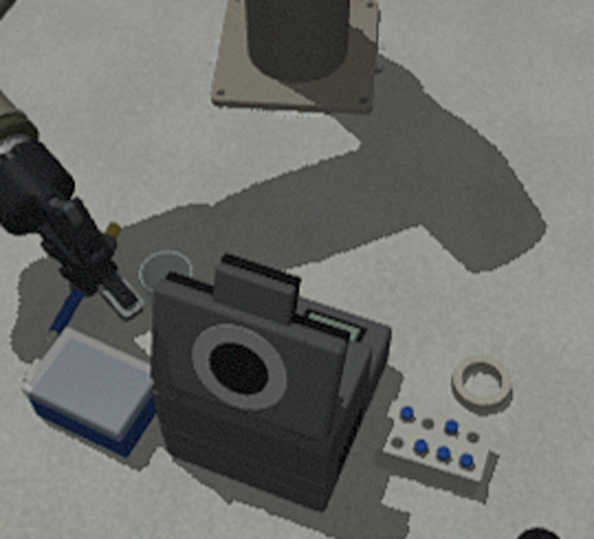

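Request:
{"op": "send_rows", "data": {
  "offset": [
    [-1.5,-0.3,-0.1],
    [-1.9,-0.5,-4.3],
    [-1.9,-0.5,-4.3],
    [-1.9,-0.5,-4.3]
  ],
  "dr": [
    [0,0,0],
    [0,0,0],
    [0,0,0],
    [0,0,0]
  ],
  "grip": [0,0,0,0]
}}

```text
time: 6.98
tool_pos: [472.7, -55.0, 267.1]
tcp_rot: [90.1, 15.2, 48.0]
ft_force: [-0.3, -0.7, 0.8]
finger_gap: -0.1
```

```bash
python3 cf.py; python3 snap.py 8; python3 - <<'E'
from plan import *
c,q=cur(); M=c[1]
plan(c,[(cw(P,(-9,-5,232)),M,3)],q)
E
```

```text
6.975 cf [ -60.7 -108.5  267.1] F cf [-0.04 -0.74  0.77]
1 [498.0, -26.0, 255.0] [-55.0, -9.0, 130.0, 70.0, 93.0, -122.0] maxdq 6.0 err 0.0 w [ 263. -288.  350.]
2 [526.0, 1.0, 243.0] [-49.0, -8.0, 130.0, 73.0, 88.0, -122.0] maxdq 6.0 err 0.0 w [ 290. -261.  339.]
3 [553.0, 28.0, 232.0] [-44.0, -6.0, 129.0, 76.0, 83.0, -123.0] maxdq 6.0 err 0.0 w [ 317. -233.  327.]
[[4.02, -0.09, 0.19], [4.02, -0.09, 0.19], [4.02, -0.09, 0.19]] [[0.0, 0.0, 0.0], [0.0, 0.0, 0.0], [0.0, 0.0, 0.0]]
```

View pics/scene8.png

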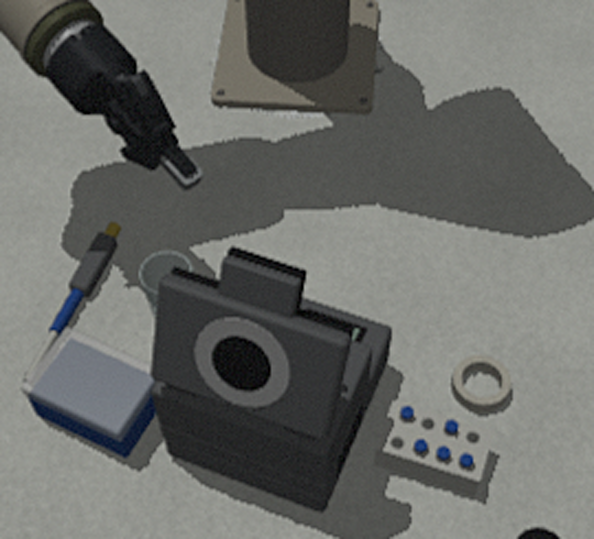

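View pics/side8.png

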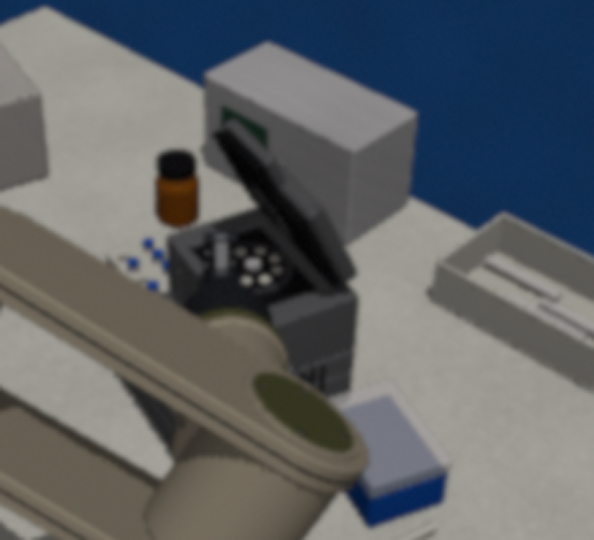

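Request:
{"op": "send_rows", "data": {
  "offset": [
    [4,-0.1,0.2],
    [4,-0.1,0.2],
    [4,-0.1,0.2]
  ],
  "dr": [
    [0,0,0],
    [0,0,0],
    [0,0,0]
  ],
  "grip": [0,0,0]
}}

```text
time: 7.45
tool_pos: [556.7, 26.1, 232.9]
tcp_rot: [90.1, 15.2, 47.9]
ft_force: [-0.1, -0.2, 0.3]
finger_gap: -0.0
```

```bash
python3 cf.py; python3 snap.py 9
```

```text
7.45 cf [ -4.7  -6.1 232.9] F cf [-0.08 -0.22  0.29]
```

View pics/scene9.png

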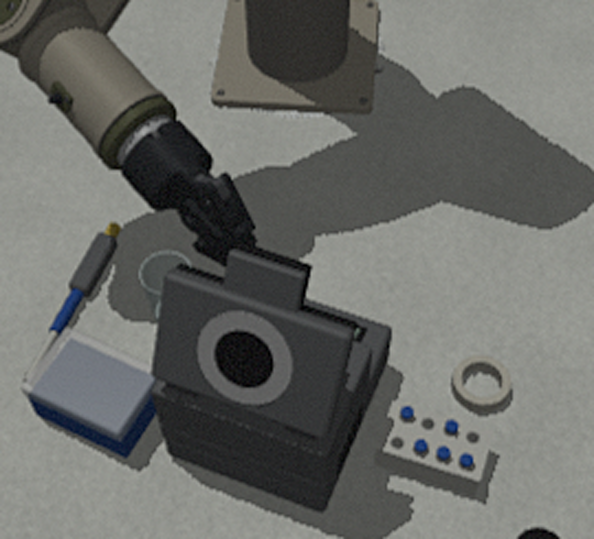

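View pics/side9.png

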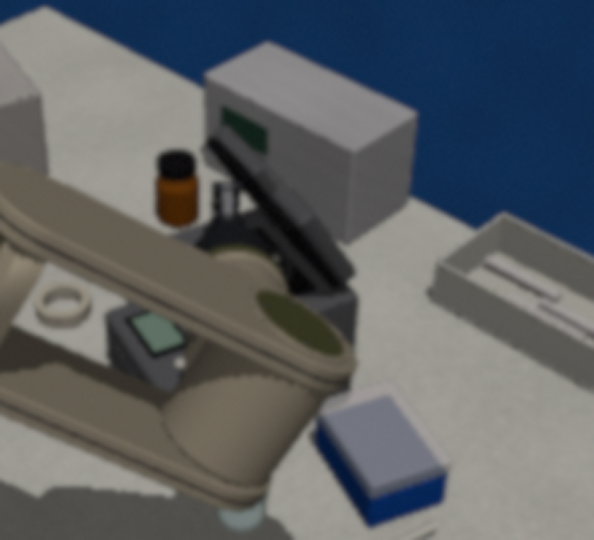

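Request:
{"op": "send_rows", "data": {
  "offset": [
    [0,0,0],
    [0,0,0],
    [0,0,0]
  ],
  "dr": [
    [0,0,0],
    [0,0,0],
    [0,0,0]
  ],
  "grip": [0,0,0]
}}

```text
time: 7.92
tool_pos: [555.8, 24.4, 233.5]
tcp_rot: [90.1, 15.2, 47.8]
ft_force: [0.4, -0.4, 0.1]
finger_gap: 0.1
```

```bash
python3 cf.py
```

```text
7.925 cf [ -5.   -8.  233.5] F cf [ 0.53 -0.28  0.13]
```

Request:
{"op": "send_rows", "data": {
  "offset": [
    [0,0,0],
    [0,0,0],
    [0,0,0]
  ],
  "dr": [
    [0,0,0],
    [0,0,0],
    [0,0,0]
  ],
  "grip": [0,0,0]
}}

```text
time: 8.3
tool_pos: [555.7, 25.2, 233.1]
tcp_rot: [90.1, 15.2, 47.9]
ft_force: [-1.1, 0.7, -0.5]
finger_gap: 0.0
```

```bash
python3 cf.py; python3 snap.py 10
```

```text
8.3 cf [ -5.4  -7.3 233.1] F cf [-1.3   0.36 -0.54]
```

View pics/scene10.png

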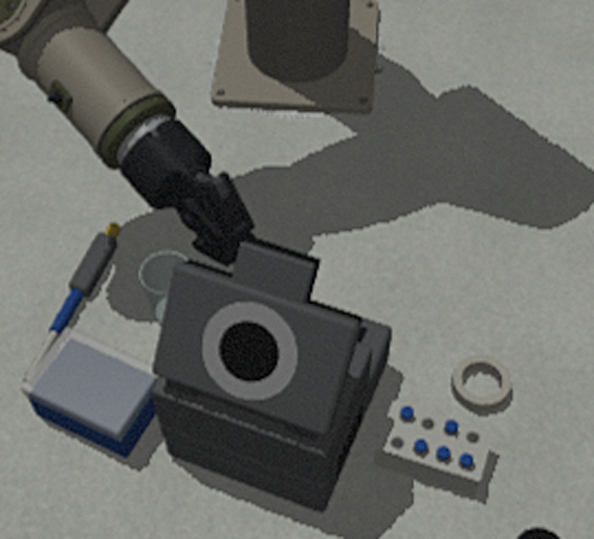

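View pics/side10.png

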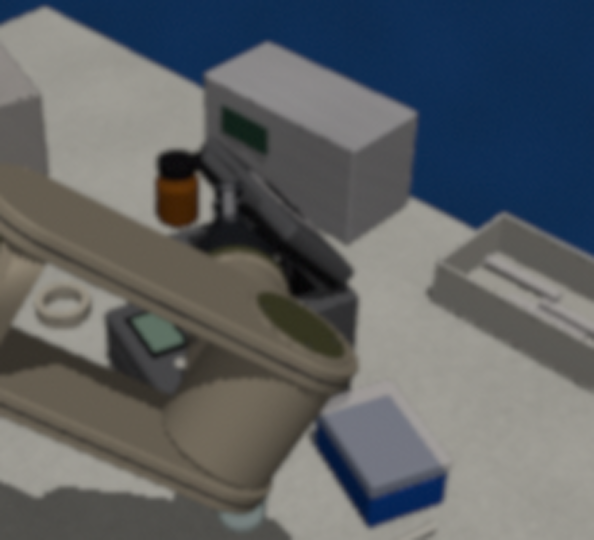

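Request:
{"op": "send_rows", "data": {
  "offset": [
    [0,0,0],
    [0,0,0]
  ],
  "dr": [
    [0,0,0],
    [0,0,0]
  ],
  "grip": [0,0]
}}

```text
time: 8.65
tool_pos: [555.7, 25.3, 233.2]
tcp_rot: [90.1, 15.2, 47.9]
ft_force: [-1.5, -0.2, -0.8]
finger_gap: 0.1
```

```bash
python3 cf.py
```

```text
8.65 cf [ -5.4  -7.1 233.2] F cf [-1.34 -0.67 -0.83]
```

Request:
{"op": "send_rows", "data": {
  "offset": [
    [0,0,0],
    [0,0,0]
  ],
  "dr": [
    [0,0,0],
    [0,0,0]
  ],
  "grip": [0,0]
}}

```text
time: 8.9
tool_pos: [555.8, 25.3, 233.2]
tcp_rot: [90.1, 15.2, 47.9]
ft_force: [0.3, -0.2, -0.9]
finger_gap: -0.2
```

```bash
python3 cf.py; python3 snap.py 11
```

```text
8.9 cf [ -5.4  -7.1 233.2] F cf [ 0.33 -0.09 -0.89]
```

View pics/scene11.png

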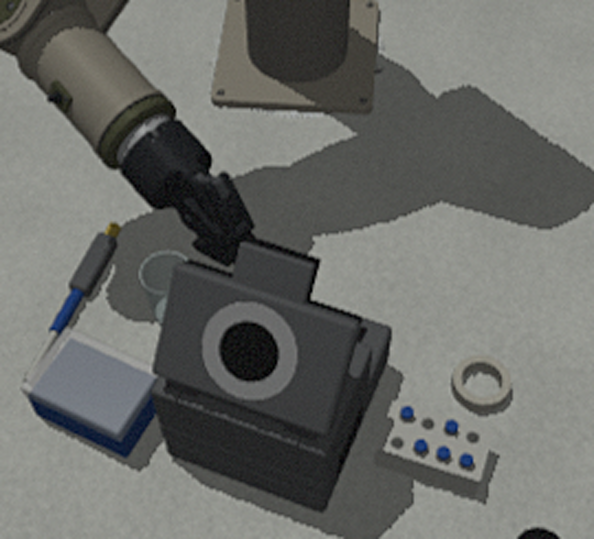

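View pics/side11.png

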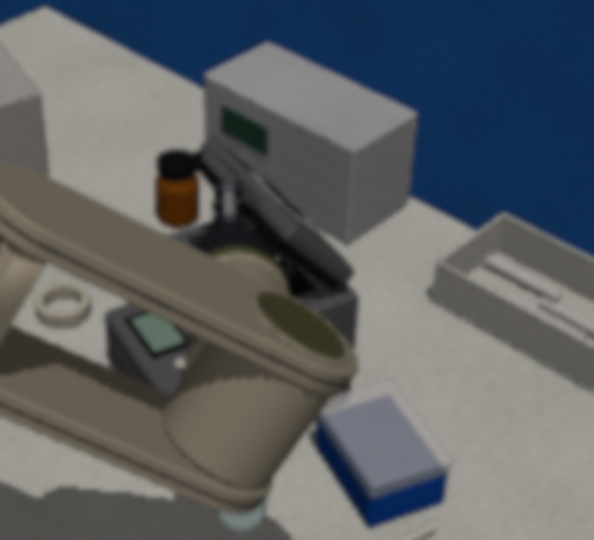

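```bash
cat > low.py <<'E'
from plan import *
def path(t): # t 0..1
    a=np.radians(37.1+t*(-15.3-37.1)); rr=113+t*24
    return np.array([85-rr*np.cos(a),-7+0*t,165+rr*np.sin(a)])
if __name__=='__main__':
    c,q=cur(); M=c[1]; p0=cw(P,path(0)); N=30
    for i in range(N):
        d=M.T@(cw(P,path((i+1)/N))-cw(P,path(i/N)))/10
        if i%5==0: print()
        print(path((i+1)/N).round(),d.round(2).tolist())
    a,e=ik(cw(P,path(1)),M,q); print(a.round(),e)
E
python3 low.py
```

```text
[ -8.  -7. 231.] [-0.05, -0.25, -0.24]
[-10.  -7. 228.] [-0.04, -0.26, -0.24]
[-13.  -7. 226.] [-0.04, -0.27, -0.23]
[-16.  -7. 223.] [-0.03, -0.28, -0.23]
[-18.  -7. 221.] [-0.03, -0.29, -0.22]

[-20.  -7. 218.] [-0.02, -0.3, -0.21]
[-23.  -7. 215.] [-0.02, -0.31, -0.21]
[-25.  -7. 212.] [-0.01, -0.31, -0.2]
[-27.  -7. 209.] [-0.01, -0.32, -0.19]
[-29.  -7. 206.] [0.0, -0.33, -0.18]

[-31.  -7. 202.] [0.01, -0.33, -0.18]
[-33.  -7. 199.] [0.01, -0.34, -0.17]
[-35.  -7. 196.] [0.02, -0.35, -0.16]
[-36.  -7. 192.] [0.02, -0.35, -0.15]
[-38.  -7. 189.] [0.03, -0.36, -0.14]

[-39.  -7. 185.] [0.04, -0.37, -0.13]
[-41.  -7. 181.] [0.04, -0.37, -0.12]
[-42.  -7. 178.] [0.05, -0.38, -0.11]
[-43.  -7. 174.] [0.05, -0.38, -0.1]
[-44.  -7. 170.] [0.06, -0.38, -0.09]

[-45.  -7. 166.] [0.07, -0.39, -0.08]
[-46.  -7. 162.] [0.07, -0.39, -0.07]
[-46.  -7. 158.] [0.08, -0.4, -0.06]
[-47.  -7. 154.] [0.09, -0.4, -0.05]
[-47.  -7. 150.] [0.09, -0.4, -0.04]

[-47.  -7. 146.] [0.1, -0.4, -0.02]
[-48.  -7. 141.] [0.1, -0.4, -0.01]
[-48.  -7. 137.] [0.11, -0.4, 0.0]
[-47.  -7. 133.] [0.12, -0.41, 0.01]
[-47.  -7. 129.] [0.12, -0.41, 0.02]
[ -47.    6.  133.   76.   82. -139.] 1.8708041495837363e-12
```

Request:
{"op": "send_rows", "data": {
  "offset": [
    [-0.05,-0.25,-0.24],
    [-0.04,-0.26,-0.24],
    [-0.04,-0.27,-0.23],
    [-0.03,-0.28,-0.23],
    [-0.03,-0.29,-0.22]
  ],
  "dr": [
    [0,0,0],
    [0,0,0],
    [0,0,0],
    [0,0,0],
    [0,0,0]
  ],
  "grip": [0,0,0,0,0]
}}

```text
time: 9.62
tool_pos: [543.4, 29.2, 220.5]
tcp_rot: [90.1, 15.2, 47.9]
ft_force: [0.0, -0.9, -0.1]
finger_gap: -0.0
```

```bash
python3 cf.py
```

```text
9.625 cf [-18.4  -7.1 220.5] F cf [ 0.29 -0.83 -0.12]
```

Request:
{"op": "send_rows", "data": {
  "offset": [
    [-0.02,-0.3,-0.21],
    [-0.02,-0.31,-0.21],
    [-0.01,-0.31,-0.2],
    [-0.01,-0.32,-0.19],
    [0,-0.33,-0.18]
  ],
  "dr": [
    [0,0,0],
    [0,0,0],
    [0,0,0],
    [0,0,0],
    [0,0,0]
  ],
  "grip": [0,0,0,0,0]
}}

```text
time: 10.25
tool_pos: [532.9, 32.3, 205.5]
tcp_rot: [90.1, 15.2, 47.9]
ft_force: [-0.6, 0.1, -0.1]
finger_gap: -0.5
```

```bash
python3 cf.py; python3 snap.py 12
```

```text
10.25 cf [-29.2  -7.3 205.5] F cf [-0.57 -0.12 -0.1 ]
```

View pics/scene12.png

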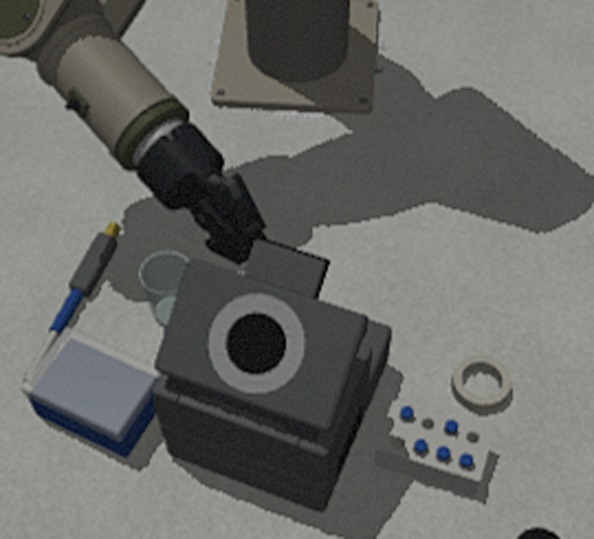

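View pics/side12.png

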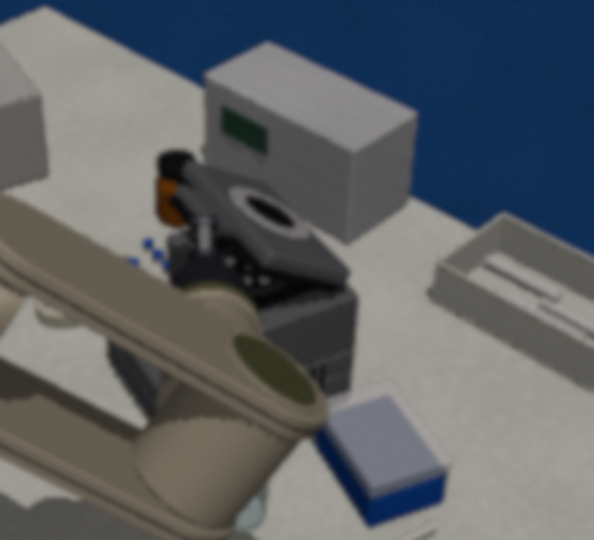

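Request:
{"op": "send_rows", "data": {
  "offset": [
    [0.01,-0.33,-0.18],
    [0.01,-0.34,-0.17],
    [0.02,-0.35,-0.16],
    [0.02,-0.35,-0.15],
    [0.03,-0.36,-0.14]
  ],
  "dr": [
    [0,0,0],
    [0,0,0],
    [0,0,0],
    [0,0,0],
    [0,0,0]
  ],
  "grip": [0,0,0,0,0]
}}

```text
time: 10.98
tool_pos: [524.5, 34.9, 188.6]
tcp_rot: [90.1, 15.2, 47.9]
ft_force: [-0.8, -0.4, -1.2]
finger_gap: 0.1
```

Request:
{"op": "send_rows", "data": {
  "offset": [
    [0,0,0]
  ],
  "dr": [
    [0,0,0]
  ],
  "grip": [0]
}}

```text
time: 11.1
tool_pos: [524.4, 35.1, 188.4]
tcp_rot: [90.1, 15.2, 47.9]
ft_force: [-1.6, -0.7, -2.5]
finger_gap: 0.3
```

```bash
python3 cf.py; python3 snap.py 13
```

```text
11.1 cf [-38.2  -7.2 188.4] F cf [-1.31 -1.1  -2.49]
```

View pics/scene13.png

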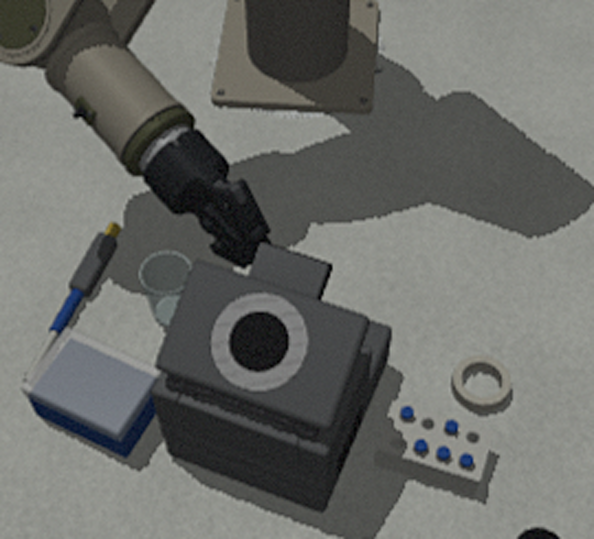

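View pics/side13.png

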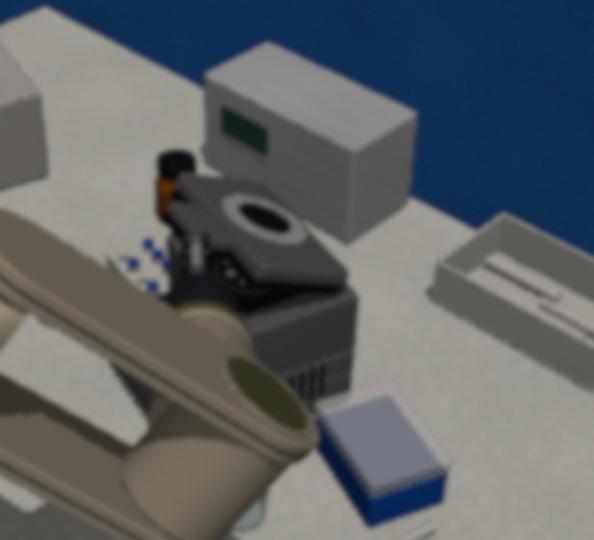

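Request:
{"op": "send_rows", "data": {
  "offset": [
    [0.04,-0.37,-0.13],
    [0.04,-0.37,-0.12],
    [0.05,-0.38,-0.11],
    [0.05,-0.38,-0.1],
    [0.06,-0.38,-0.09]
  ],
  "dr": [
    [0,0,0],
    [0,0,0],
    [0,0,0],
    [0,0,0],
    [0,0,0]
  ],
  "grip": [0,0,0,0,0]
}}

```text
time: 11.82
tool_pos: [518.7, 36.7, 169.8]
tcp_rot: [90.1, 15.2, 47.9]
ft_force: [-0.3, 0.2, -0.6]
finger_gap: 0.2
```

Request:
{"op": "send_rows", "data": {
  "offset": [
    [0,0,0],
    [0,0,0]
  ],
  "dr": [
    [0,0,0],
    [0,0,0]
  ],
  "grip": [0,0]
}}

```text
time: 12.08
tool_pos: [518.7, 36.8, 170.0]
tcp_rot: [90.1, 15.2, 47.9]
ft_force: [-1.0, -0.9, -0.7]
finger_gap: -0.3
```

```bash
python3 cf.py; python3 snap.py 14
```

```text
12.075 cf [-44.1  -7.2 170. ] F cf [-0.66 -1.16 -0.68]
```

View pics/scene14.png

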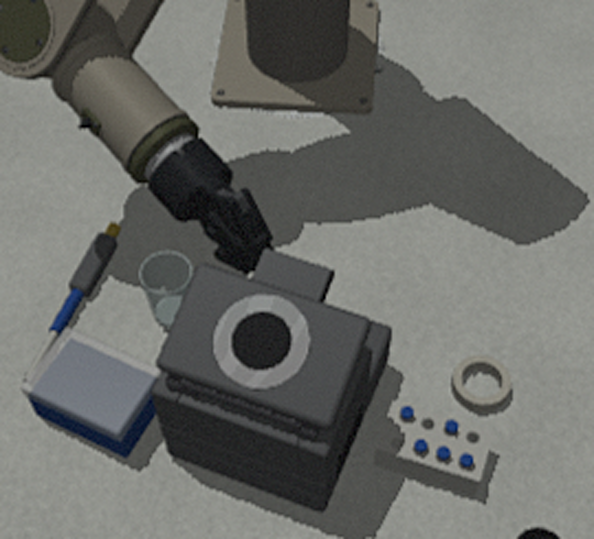

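View pics/side14.png

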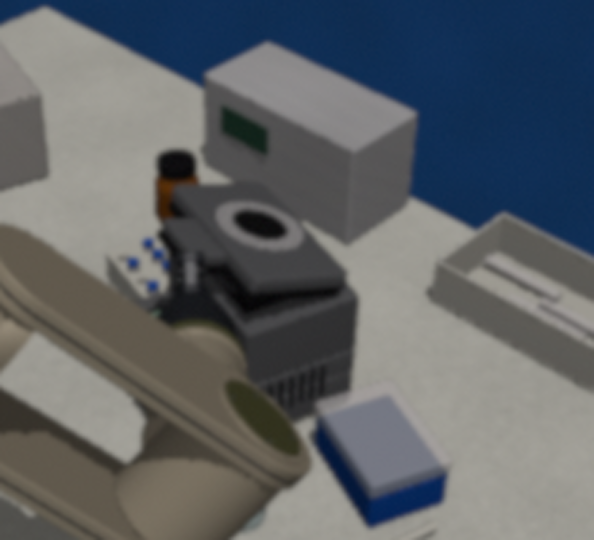

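Request:
{"op": "send_rows", "data": {
  "offset": [
    [0.07,-0.39,-0.08],
    [0.07,-0.39,-0.07],
    [0.08,-0.4,-0.06],
    [0.09,-0.4,-0.05],
    [0.09,-0.4,-0.04]
  ],
  "dr": [
    [0,0,0],
    [0,0,0],
    [0,0,0],
    [0,0,0],
    [0,0,0]
  ],
  "grip": [0,0,0,0,0]
}}

```text
time: 12.8
tool_pos: [515.6, 37.7, 149.6]
tcp_rot: [90.1, 15.2, 47.9]
ft_force: [0.4, -1.2, -1.0]
finger_gap: -0.1
```

Request:
{"op": "send_rows", "data": {
  "offset": [
    [0,0,0],
    [0,0,0]
  ],
  "dr": [
    [0,0,0],
    [0,0,0]
  ],
  "grip": [0,0]
}}

```text
time: 13.05
tool_pos: [515.6, 37.8, 149.8]
tcp_rot: [90.1, 15.2, 47.9]
ft_force: [-0.0, -1.1, -1.1]
finger_gap: -0.0
```

```bash
python3 cf.py; python3 snap.py 15
```

```text
13.05 cf [-47.5  -7.2 149.8] F cf [ 0.3  -1.04 -1.1 ]
```

View pics/scene15.png

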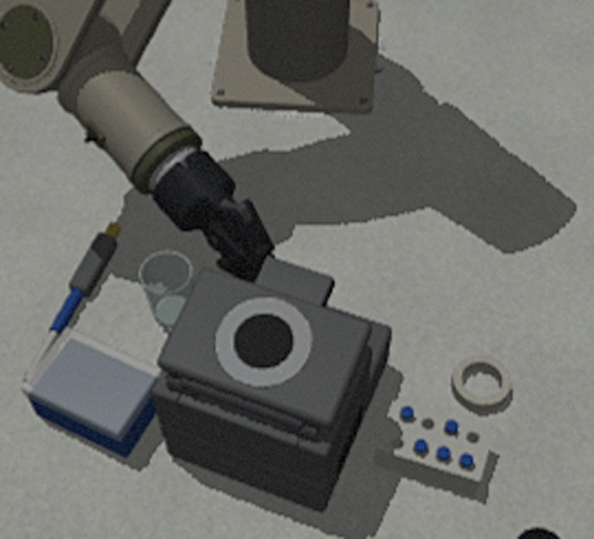

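View pics/side15.png

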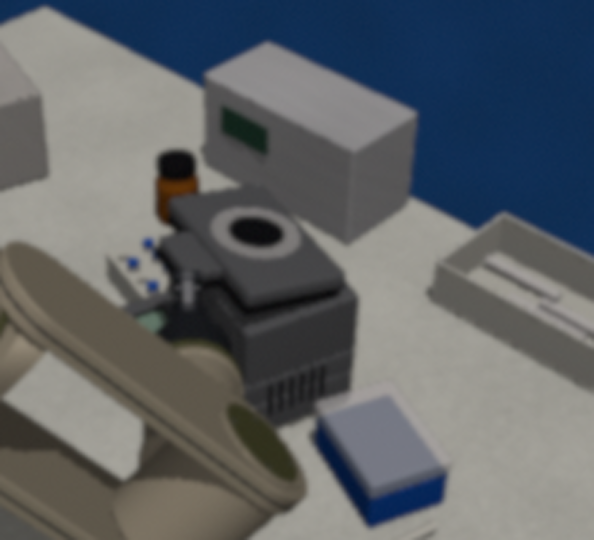

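Request:
{"op": "send_rows", "data": {
  "offset": [
    [0.08,-0.29,0],
    [0.08,-0.29,0],
    [0.08,-0.29,0],
    [0.08,-0.29,0],
    [0.08,-0.29,0]
  ],
  "dr": [
    [0,0,0],
    [0,0,0],
    [0,0,0],
    [0,0,0],
    [0,0,0]
  ],
  "grip": [0,0,0,0,0]
}}

```text
time: 13.78
tool_pos: [515.6, 37.9, 134.6]
tcp_rot: [90.1, 15.2, 47.9]
ft_force: [-3.1, -0.4, -0.7]
finger_gap: 0.2
```

```bash
python3 cf.py; python3 snap.py 16
```

```text
13.775 cf [-47.5  -7.1 134.6] F cf [-2.86 -1.32 -0.71]
```

Request:
{"op": "send_rows", "data": {
  "offset": [
    [0.08,-0.29,0],
    [0.08,-0.29,0],
    [0.08,-0.29,0],
    [0.08,-0.29,0],
    [0.08,-0.29,0]
  ],
  "dr": [
    [0,0,0],
    [0,0,0],
    [0,0,0],
    [0,0,0],
    [0,0,0]
  ],
  "grip": [0,0,0,0,0]
}}

```text
time: 14.5
tool_pos: [515.8, 37.8, 119.8]
tcp_rot: [90.1, 15.2, 47.9]
ft_force: [0.2, 0.8, 0.2]
finger_gap: -0.3
```

```bash
python3 cf.py; python3 snap.py 17
```

```text
14.5 cf [-47.2  -7.1 119.8] F cf [-0.09  0.8   0.16]
```

View pics/side16.png

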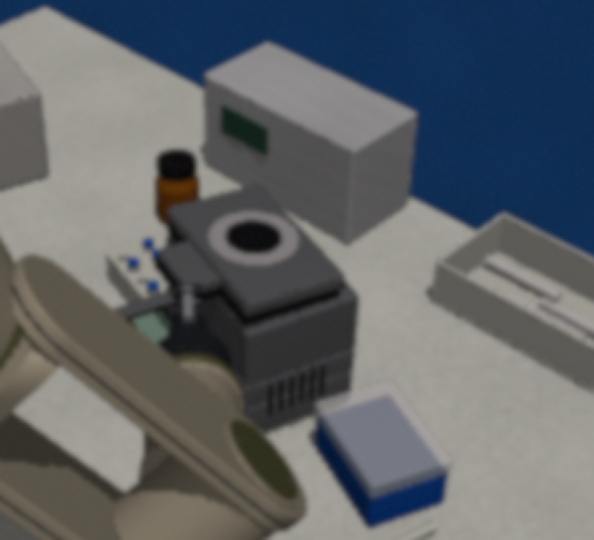

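View pics/side17.png

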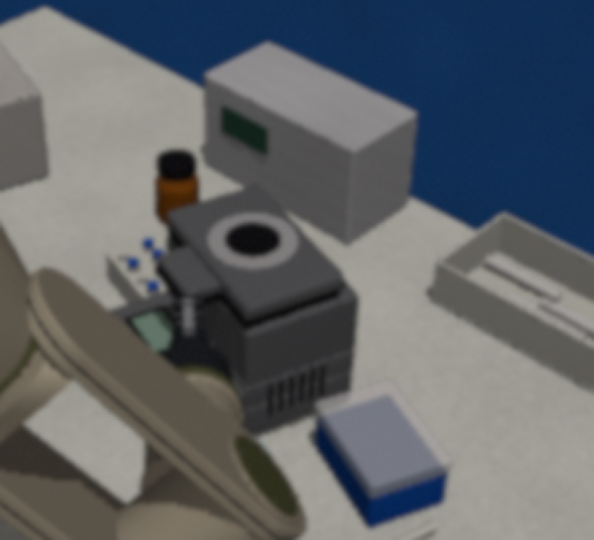

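View pics/scene17.png

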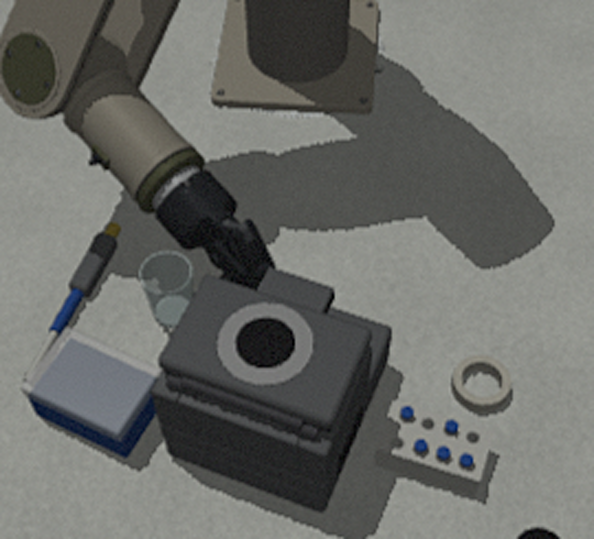

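Request:
{"op": "send_rows", "data": {
  "offset": [
    [0.08,-0.29,0],
    [0.08,-0.29,0],
    [0,0,0],
    [0,0,0]
  ],
  "dr": [
    [0,0,0],
    [0,0,0],
    [0,0,0],
    [0,0,0]
  ],
  "grip": [0,0,0,0]
}}

```text
time: 15.1
tool_pos: [516.3, 37.6, 115.0]
tcp_rot: [90.0, 15.1, 47.9]
ft_force: [1.2, 1.9, 8.1]
finger_gap: 0.0
```

```bash
python3 cf.py; python3 snap.py 18; python3 - <<'E'
import cv2,numpy as np
for n in('scene','side'):
    a=cv2.imread(f'pics/{n}17.png').astype(int);b=cv2.imread(f'pics/{n}18.png').astype(int)
    d=np.abs(a-b).max(2); 
    reg=d[290:420,180:360] if n=='scene' else d[190:310,160:350]
    print(n,reg.mean(),np.percentile(reg,99),reg.max())
E
```

```text
15.1 cf [-46.7  -7.1 115. ] F cf [0.62 2.16 8.11]
scene 3.130811965811966 11.0 21
side 1.0228508771929825 6.0 25
```

View pics/scene18.png

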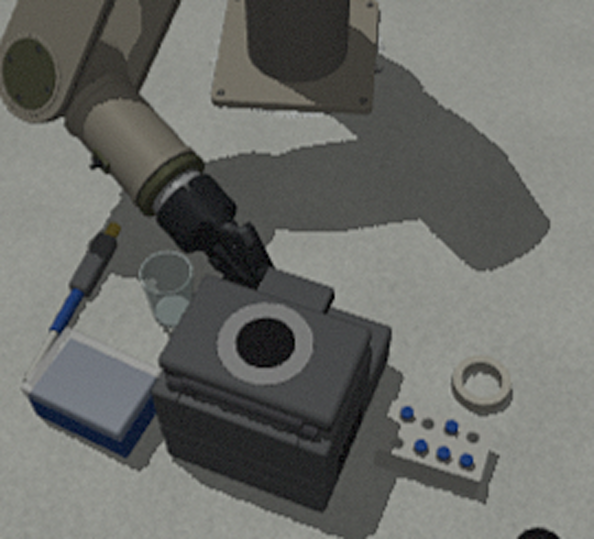

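Request:
{"op": "send_rows", "data": {
  "offset": [
    [-0.1,0.35,0],
    [-2.5,0,0],
    [-3.5,0,0],
    [-4,0,0],
    [-4,0,0]
  ],
  "dr": [
    [0,0,0],
    [0,0,0],
    [0,0,0],
    [0,0,0],
    [0,0,0]
  ],
  "grip": [0,0,0,0,0]
}}

```text
time: 15.82
tool_pos: [424.1, -63.1, 154.4]
tcp_rot: [90.1, 15.2, 47.9]
ft_force: [0.7, -0.4, -0.3]
finger_gap: 0.0
```

```bash
python3 cf.py; python3 - <<'E'
from plan import *
c,q=cur(); M=c[1]; p=c[0]
plan(c,[(p+[-30,-40,60],M,2),(p+[-30,-60,160],M,3)],q)
E
```

```text
15.825 cf [-104.6 -130.8  154.4] F cf [ 0.83 -0.16 -0.26]
1 [409.0, -83.0, 184.0] [-71.0, 0.0, 130.0, 59.0, 101.0, -137.0] maxdq 4.0 err 0.0 w [ 173. -345.  280.]
2 [394.0, -103.0, 214.0] [-74.0, -3.0, 129.0, 58.0, 105.0, -135.0] maxdq 4.0 err 0.0 w [ 158. -364.  310.]
3 [394.0, -110.0, 248.0] [-74.0, -6.0, 128.0, 59.0, 107.0, -131.0] maxdq 4.0 err 0.0 w [ 158. -371.  343.]
4 [394.0, -116.0, 281.0] [-74.0, -9.0, 126.0, 60.0, 110.0, -127.0] maxdq 4.0 err 0.0 w [ 158. -378.  377.]
5 [394.0, -123.0, 314.0] [-75.0, -12.0, 124.0, 61.0, 112.0, -123.0] maxdq 4.0 err 0.0 w [ 158. -384.  410.]
[[-3.19, 2.24, 0.22], [-3.19, 2.24, 0.22], [-1.35, 3.09, 0.44], [-1.35, 3.09, 0.44], [-1.35, 3.09, 0.44]] [[0.0, 0.0, 0.0], [0.0, 0.0, 0.0], [0.0, 0.0, 0.0], [0.0, 0.0, 0.0], [0.0, 0.0, 0.0]]
```

Request:
{"op": "send_rows", "data": {
  "offset": [
    [-3.2,2.2,0.2],
    [-3.2,2.2,0.2],
    [-1.4,3.1,0.4],
    [-1.4,3.1,0.4],
    [-1.4,3.1,0.4]
  ],
  "dr": [
    [0,0,0],
    [0,0,0],
    [0,0,0],
    [0,0,0],
    [0,0,0]
  ],
  "grip": [0,0,0,0,0]
}}

```text
time: 16.45
tool_pos: [392.5, -122.7, 315.0]
tcp_rot: [90.1, 15.2, 47.9]
ft_force: [-0.2, 0.4, 0.1]
finger_gap: -0.0
```

Request:
{"op": "send_rows", "data": {
  "offset": [
    [0,0,0],
    [0,0,0]
  ],
  "dr": [
    [0,0,0],
    [0,0,0]
  ],
  "grip": [0,0]
}}

```text
time: 16.7
tool_pos: [392.6, -122.3, 313.4]
tcp_rot: [90.1, 15.2, 47.9]
ft_force: [-0.5, 0.5, -0.1]
finger_gap: 0.3
```

```bash
python3 cf.py; python3 - <<'E'
from plan import *
import cv2, ov
from bench import snapshot
for cam,x0,y0 in(('scene',190,160),('side',220,120)):
    im=np.ascontiguousarray(snapshot(cam)["pixels"][:,:,::-1]); cv2.imwrite(f'pics/{cam}_end.png',im)
    cv2.imwrite(f'pics/{cam}_endov.png',ov.draw(im,cam,x0,y0,4,P,0.0))
E
```

```text
16.7 cf [-117.1 -196.7  313.4] F cf [-0.69  0.35 -0.09]
```

View pics/side_endov.png

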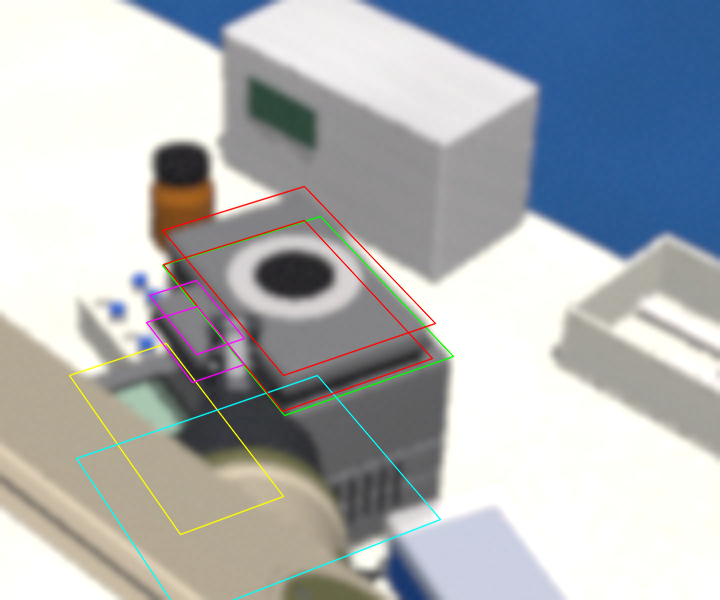

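View pics/scene_end.png

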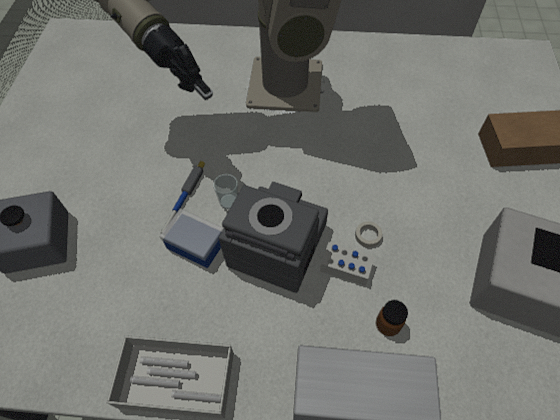

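View pics/side_end.png

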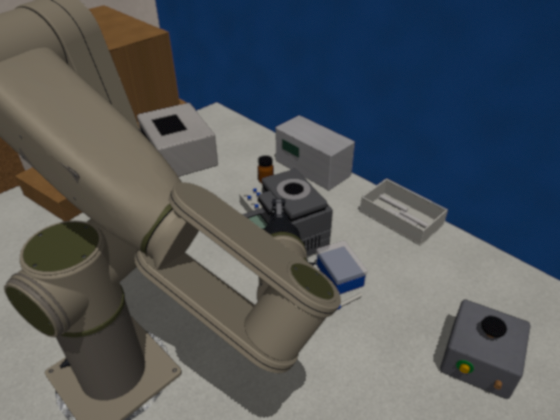

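```bash
python3 - <<'E'
import cv2
a=cv2.imread('pics/scene0.png',0);b=cv2.imread('pics/scene_end.png',0)
for n,(x0,y0,x1,y1) in dict(rack=(325,238,378,285),jar=(375,298,410,338),tape=(352,218,386,252),tipbox=(165,212,215,265),pipette=(176,158,210,208),beaker=(213,173,242,200)).items():
    t=a[y0:y1,x0:x1]; s=b[y0-10:y1+10,x0-10:x1+10]
    _,m,_,l=cv2.minMaxLoc(cv2.matchTemplate(s,t,cv2.TM_CCOEFF_NORMED)); print(n,round(m,2),(l[0]-10,l[1]-10),'px shift')
from bench import workorder
print(workorder.hand_in())
E
```

```text
rack 0.95 (0, 0) px shift
jar 1.0 (0, 0) px shift
tape 1.0 (0, 0) px shift
tipbox 0.88 (0, 0) px shift
pipette 0.87 (0, 0) px shift
beaker 0.53 (4, -10) px shift
the job is handed in; nothing more can be done
None
```

The lid is shut and the job is handed in, at about 17 s of the 51 s allowed; hand-in gives no verdict.

**What I did:** With the fingers shut, I nudged the lid from behind at its right edge until it was past balance. I then went round its side and put the fingers under its inner side, where the lid came to rest. I lowered it at roughly 0.2 rad/s until it was shut, then slid the fingers out from under the lip and moved clear.

**Checks that agreed:**
- **Catch:** two pictures 0.6 s apart show the lid standing still on the finger, at about 0.85 rad by my model.
- **Shut:** the last side picture matches the model of the lid at 0 rad. The lid also did not move when the finger was lowered further, or after it was withdrawn.
- **Robot clear:** the last force reading is about zero, and the tool is well away from the lid.
- **Bystanders:** image matching shows no shift for the rack, jar, tape roll, tip box and pipette.

**Checks that failed or were weak:**
- **Beaker:** the match failed (score 0.53, best offset at the edge of the search). I put this down to the lid and shadow changing behind the clear glass. By eye it stands in the same place, and the tool's path was planned to pass above it.
- **Console touch:** at the lowest point the gripper pressed on the centrifuge's console with about 8 N, under the 40 N limit. I lifted off at once.
- **Centrifuge pose:** my fitted model was off by up to about 6 mm. I shifted it by 2.6 mm and relied on contact for the rest.
- **Force readings:** noise of about 1 N made the contact forces rough. They do not prove the 0.4 N catch threshold, which rests on the still pictures and the lid's weight.

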